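# Demagnetise a batch of gauge blanks

### The arm

A 6-joint arm with a two-finger parallel gripper is mounted at the origin on the work surface. World frame = base frame: x ahead of the robot, y to its left, z up, the work surface at z = 0. Lengths are in m, angles in rad, forces in N, time in s.
With the tool pointing down it reaches from about 0.2 to 0.875 m from the base axis. Payload 3.4 kg.
Tool frame: the origin (TCP) lies midway between the tips of the shut fingers; the grasp point (between the pads) lies env.grip_depth behind it (env.grip_depth is the distance from the TCP to the grasp point, in m); z points along the fingers, y is the direction in which the jaws open and shut (so a half turn about z gives the same grasp; the last joint's range is limited). The gripper opens to 94 mm and grips with 3 to 60 N. Pads are 16 mm wide; open, the fingers measure 119 mm over their backs; the gripper's body (75 mm by 177 mm) begins 78 mm behind the grasp point.
Start: joints at [1.066, 0.276, 1.505, -0, 1.361, -0.121], TCP at [0.215, 0.533, 0.205] pointing down, gripper open.
Joint ranges: [-2.89, 2.89], [-0.75, 2.08], [0.22, 2.7], [-1.18, 4.32], [0.11, 2.71], [-2.7, 2.7]. Speed limits (rad/s): [2.57, 2.57, 3.14, 3.14, 3.14, 3.14].

### API

Orientations are given as a unit quaternion [w, x, y, z].
In Python, from station import env, imaging gives the robot as it stands.
- The arm moves only by the shell command python3 -m jog 'ROWS' [OPENING] [FORCE]. ROWS is JSON, a list of rows, each an object of numbers: "x", "y", "z": the shift along the tool's x, y, z in cm; "wx", "wy", "wz": the turn, a rotation vector about the tool's x, y, z in degrees. In form: [{"x": .., "y": .., "z": .., "wx": .., "wy": .., "wz": ..}, ...]. A call has 1 to 12 rows; each row is the pose to reach, as a shift and turn from the pose commanded when the call began, along the tool's axes at that moment; what a row does not reach only later rows make up. A row lasts 1/12 s, in which the tool goes at most 41.7 mm and 7.16 degrees, less where a joint would pass 70% of its speed; a pose out of reach is approached as far as the arm can. A call with a gripper value outside its range is refused whole. OPENING is the gripper command: -1 is fully open, 1 is shut, values between are in proportion, set as the call begins (- or left out, the last holds). The fingers move at their own pace and stop on an object; FORCE is the grip in N (left out, the last holds). Time passes only in rows, so rows that repeat a pose let the fingers close. It gives the time, the measured TCP pose, the force and the opening at its end, in the units of the state.
- env.observe(): the state, without advancing time (a new reading comes with each control period).
- imaging.grab_frame(name): name is "side" or "top"; returns the picture (400x640x3 uint8, red, green, blue); there is no depth.
- imaging.calibration(name): a dict with "vertical_fov" (degrees; the focal length in pixels is half the picture's height over the tangent of half this angle, whatever the lens; pixels are square), "cx", "cy" (the principal point, pixels), "R" (3x3) and "t" (3): a world point X has camera coordinates R X + t. Camera axes: x right, y down, z forward; pixel columns grow to the right and rows downward; lengths in m; the calibration is good to about 2 mm. A picture is of the moment at which its call begins. calibration takes no time and is no camera call.
- env.hand_in(): hands the job in, once; it reports no verdict.
The state is a dict: "clock": time; "joint_pos": joint angles; "joint_vel": joint speeds; "joint_efforts": joint torques, N m; "position": TCP position; "tcp_rot": TCP orientation; "contact_force": force on the tool from outside, world axes, zero at the start; "wrist_torque": the same for the moment, N m; "opening": finger opening in m.
Only numpy, scipy, OpenCV 4.12 (cv2) and the standard library are available. Lean on these libraries where they do the work, as an engineer would, in place of code of your own. Each camera call takes 0.05 s, during which the arm holds its last target. There are 200 camera calls.

### The job

Switch the demagnetiser on at its rotary switch and, while it is on, sweep all four steel blanks along its plate and off the exit end into the blue bin with the wooden pusher, never touching them with the gripper. Then stand the pusher back upright on its rubber mat and switch the demagnetiser off. Do not knock the lamp over the plate, and leave the plug gauge, bottle, small bin and pen pot where they are.

Things in the scene. Friction and masses are not known exactly. Their poses are not given: they have to be found in the camera images.
- demag: Grey bench demagnetiser, fixed. Origin on the table under the middle of its dark plate; x across the plate, away from the robot; y along it to the exit end. The plate's top is 85 mm up and runs from y = -170 to +165 mm, open at both ends, between guide strips 14 mm high and 154 mm apart (x = -77 to +77). On the robot's side a control panel slopes down from it, its normal 25 degrees from vertical.
- exit_lip (a point): Middle of the plate's exit edge, at plate height: (0, +165, +85) mm in the demagnetiser's frame. The plate ends here, 9 mm inside the bin's near wall and 17 mm above its rim.
- switch (a joint): Rotary switch of the demagnetiser, rad: 0 = off (white-tipped end of the handle points up the slope), 1.047 (60 degrees clockwise, seen from the front of the panel) = on. It snaps over at half way and then holds against either stop; about 0.1 N m turns it.
- switch_grip (a point): Grip point on the switch's handle, on the turning axis, 30 mm out from the panel, at (-145, -60, +84) mm in the demagnetiser's frame. z points out of the panel along the axis, x along the handle. The black handle is a bar 62 mm long, 14 mm thick; it ends 11 mm beyond this point; its round base, 48 mm across, ends 22 mm short of it.
- lamp: LED lamp fixed to the demagnetiser, hanging over its plate; same origin and axes as the demagnetiser. Aluminium bar 210 mm long (y = -60 to +150 mm), 40 mm wide (x = -45 to -5 mm), 18 mm thick, its underside 298 mm above the table. Near its exit end an arm (top 335 mm above the table) runs at y = +130 mm to a post at x = +105 mm.
- bin: Open blue plastic bin, 190 x 160 mm, 68 mm high, walls 4 mm, fixed against the exit end of the plate, its near rim just under the plate's exit lip. Origin under the middle of its floor; axes as the demagnetiser's; its middle is at y = +235 mm in that frame.
- mat: Black rubber mat, 200 x 120 mm, 3 mm thick, fixed on the table right of the demagnetiser: the pusher's place. Origin under its middle, x along its length.
- pusher: Wooden pusher, about 0.22 kg: a block 140 mm long (x), 40 thick (y), 45 high standing on its flat sole, with a handle leaning 32 degrees from vertical towards -x (the robot). Origin in the middle of the sole, z up. The handle's axis starts 30 mm above the sole at x = +10 mm and ends 160 mm from there; it is 24 mm thick (y) and 30 mm wide.
- pusher_handle (a point): Good grip point on the handle's axis, 40 mm below its end; at (-54, 0, +132) mm in the pusher's frame. Axes as the pusher's (x is not along the handle).
- hex1: Steel hexagon blank, 22 mm across flats, 60 mm long, about 0.17 kg, lying on the plate. Origin at its centre, x along its length.
- hex2: Second hexagon blank, the same as the first.
- flat1: Flat steel blank with two holes, 60 x 30 x 14 mm, about 0.17 kg, lying on the plate. Origin at its centre, x along its length, z through its thickness.
- flat2: Second flat blank, the same as the first.
- gauge: Plug gauge, 140 mm long, 24 mm thick, with a black handle, lying on the table. Bystander. Origin under its middle, x along it.
- bottle: White plastic bottle, 60 mm across, 130 mm high. Bystander. Origin under its middle.
- gauge_bin: Small blue bin full of gauges, 100 x 150 x 65 mm. Bystander. Origin under its middle.
- pen_pot: Grey pot of pens, 72 mm across, 150 mm high with the pens. Bystander. Origin under its middle.
Not all that is in view belongs to the job. What is shaped like the hex2 but yellow is not meant. There is more than one size of the pusher; the job needs the larger.

How it is judged:
On the way, in this order (a step that is already met when the one before it is completed fails the run):
1. the switch is turned fully on (value of joint switch above 0.92 rad), for 0.2 s.
2. all four blanks lie in the bin beside the plate, with the switch still on (x of hex1 in the frame of bin between -0.092 and 0.092 m and y of hex1 in the frame of bin between -0.078 and 0.077 m and z of each of hex1, hex2, flat1, flat2 in the frame of bin below 0.062 m and x of hex2 in the frame of bin between -0.092 and 0.092 m and y of hex2 in the frame of bin between -0.078 and 0.077 m and x of flat1 in the frame of bin between -0.092 and 0.092 m and y of flat1 in the frame of bin between -0.078 and 0.077 m and x of flat2 in the frame of bin between -0.092 and 0.092 m and y of flat2 in the frame of bin between -0.078 and 0.077 m and value of joint switch above 0.92 rad), for 0.2 s.
At the end, for the whole second after the job is handed in: All four blanks lie at rest in the bin (centres inside its walls and below its rim), the switch is off (below 0.12 rad), and the pusher stands upright (within 0.12 rad) and still on the mat, the middle of its sole within 35 mm of the mat's middle along the mat's length and 42 mm across it (x of hex1 in the frame of bin between -0.092 and 0.092 m and y of hex1 in the frame of bin between -0.078 and 0.077 m and z of each of hex1, hex2, flat1, flat2 in the frame of bin below 0.062 m and x of hex2 in the frame of bin between -0.092 and 0.092 m and y of hex2 in the frame of bin between -0.078 and 0.077 m and x of flat1 in the frame of bin between -0.092 and 0.092 m and y of flat1 in the frame of bin between -0.078 and 0.077 m and x of flat2 in the frame of bin between -0.092 and 0.092 m and y of flat2 in the frame of bin between -0.078 and 0.077 m and linear speed of each of hex1, hex2, flat1, flat2, pusher below 0.02 m/s and value of joint switch below 0.12 rad and angle between pusher's own z axis and vertical below 0.12 rad and height (world z) of pusher below 0.012 m and x of pusher in the frame of mat between -0.035 and 0.035 m and y of pusher in the frame of mat between -0.042 and 0.042 m); the robot touches nothing.
It fails at once if the switch is off while some blanks are in the bin and others are still on the plate (value of joint switch below 0.5 rad and ((x of hex1 in the frame of bin between -0.092 and 0.092 m and y of hex1 in the frame of bin between -0.078 and 0.077 m and z of hex1 in the frame of bin below 0.062 m) or (x of hex2 in the frame of bin between -0.092 and 0.092 m and y of hex2 in the frame of bin between -0.078 and 0.077 m and z of hex2 in the frame of bin below 0.062 m) or (x of flat1 in the frame of bin between -0.092 and 0.092 m and y of flat1 in the frame of bin between -0.078 and 0.077 m and z of flat1 in the frame of bin below 0.062 m) or (x of flat2 in the frame of bin between -0.092 and 0.092 m and y of flat2 in the frame of bin between -0.078 and 0.077 m and z of flat2 in the frame of bin below 0.062 m)) and z of any of hex1, hex2, flat1, flat2 in the frame of demag above 0.08 m).
It fails at once if the gripper or arm touches a blank (contact force between any of the fingers, the arm and hex1 above 0.5 N or contact force between any of the fingers, the arm and hex2 above 0.5 N or contact force between any of the fingers, the arm and flat1 above 0.5 N or contact force between any of the fingers, the arm and flat2 above 0.5 N).
It fails at once if the lamp is knocked (more than 4 N) (contact force between anything else and lamp above 4 N).
It fails at once if the plug gauge, bottle, small bin or pen pot is moved more than 25 mm (distance of any of gauge, bottle, gauge_bin, pen_pot from where it was at the start of the episode above 0.025 m).
It also fails if it takes over 72 s, if anything falls off the work surface, if the arm or the gripper's body presses on something with over 40 N, if the wrist force passes 120 N, or if a joint passes its speed limit or range.

## Working session

There is one attempt and no reset: what is moved stays moved. The work goes in short steps, Python scripts to look and compute and a shell command to move; the robot and the scene stay as the last step left them, time stands still between calls to the robot, and variables do not carry over. Pictures are saved under pics/ and viewed, about 8 in all and at most 12, crops included, and the job is handed in when it is done.

```bash
ls; mkdir -p pics; python3 - <<'E'
from station import env, imaging
import cv2
for n in("side","top"):
    im=imaging.grab_frame(n); cv2.imwrite(f"pics/{n}0.png",im[:,:,::-1]); c=imaging.calibration(n); print(n,c)
print(env.observe(), env.grip_depth)
E
```

```text
pics
side {'vertical_fov': 42.22557755754448, 'cx': 314.4576497888574, 'cy': 202.82227241871354, 'R': array([[-0.69843279, -0.71538582,  0.02036576],
       [-0.53153313,  0.49946151, -0.6841131 ],
       [ 0.4792329 , -0.4886321 , -0.72909156]]), 't': array([0.37854181, 0.33536173, 1.66082651])}
top {'vertical_fov': 45.913017355745275, 'cx': 316.56657124399936, 'cy': 201.95877565735327, 'R': array([[-2.15758215e-03, -9.99997106e-01, -1.06461999e-03],
       [-9.89324655e-01,  2.28968192e-03, -1.45710279e-01],
       [ 1.45712294e-01,  7.38872911e-04, -9.89326731e-01]]), 't': array([0.01680247, 0.51582933, 1.36885701])}
{'clock': 0.1, 'joint_pos': array([ 1.06594363e+00,  2.76492416e-01,  1.50597142e+00,  1.14688973e-05,
        1.36065129e+00, -1.20994260e-01]), 'joint_vel': array([-0.00081682, -0.00139387, -0.00255589,  0.00129637,  0.00031389,
        0.00139608]), 'joint_efforts': array([ 2.91135824e-03, -4.05454087e+01, -2.37779957e+01,  7.04285083e-02,
        2.98622239e-02, -3.33918774e-05]), 'position': array([0.21510348, 0.53273562, 0.20472764]), 'tcp_rot': array([-2.39674944e-04,  1.90754168e-01,  9.81637544e-01, -7.22542017e-04]), 'contact_force': array([-0.50826874,  0.21832632, -0.28863374]), 'wrist_torque': array([-0.01393779, -0.04714345, -0.04982614]), 'opening': 0.09397421586923825} 0.0188
```

View pics/top0.png

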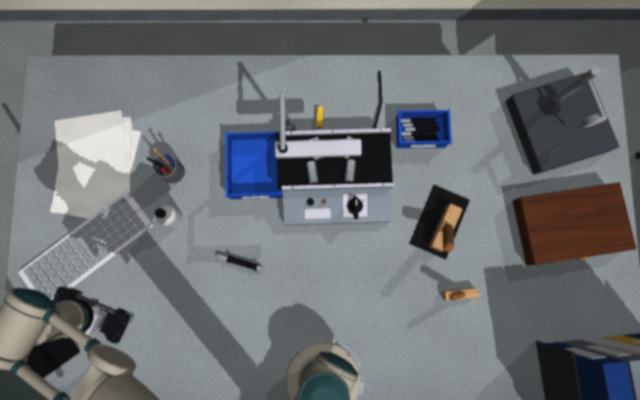

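View pics/side0.png

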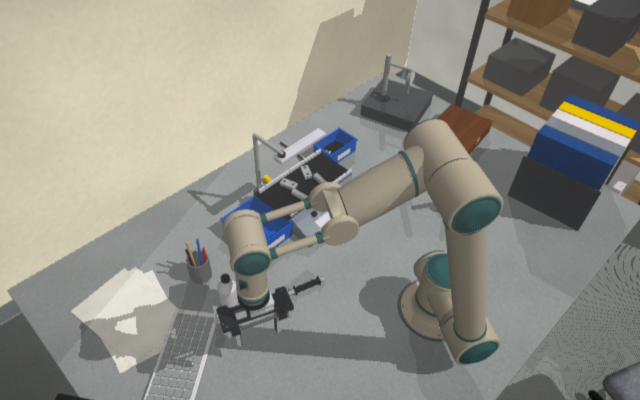

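The top view shows the demagnetiser at about (335,160) with the bin on its left at (252,163). The larger pusher is on its mat at (440,222) and the smaller one is at (460,295). I'll enlarge that area.

```bash
cat > h.py <<'E'
import numpy as np, cv2
from station import env, imaging
from scipy.spatial.transform import Rotation as Ro
def cam(n):
    c=imaging.calibration(n); return c,200/np.tan(np.radians(c["vertical_fov"])/2)
def unproj(n,u,v,z):
    c,f=cam(n); R=np.array(c["R"]);t=np.array(c["t"])
    d=R.T@np.array([(u-c["cx"])/f,(v-c["cy"])/f,1]); o=-R.T@t
    return o+d*(z-o[2])/d[2]
def proj(n,X):
    c,f=cam(n); p=np.array(c["R"])@np.array(X)+c["t"]
    return np.array([c["cx"]+f*p[0]/p[2],c["cy"]+f*p[1]/p[2]])
def crop(n,name,x0,y0,x1,y1,s,pts=()):
    im=imaging.grab_frame(n)[:,:,::-1][y0:y1,x0:x1]
    im=np.ascontiguousarray(cv2.resize(im,None,fx=s,fy=s,interpolation=cv2.INTER_CUBIC))
    for X in pts:
        u,v=(proj(n,X)-[x0,y0]+.5)*s; cv2.circle(im,(int(round(u)),int(round(v))),2,(0,0,255),-1)
    cv2.imwrite(f"pics/{name}.png",im)
def pose():
    o=env.observe(); q=o["tcp_rot"]; return np.array(o["position"]),Ro.from_quat([q[1],q[2],q[3],q[0]])
def row(p,R):
    "target TCP pose -> jog numbers"
    p0,R0=pose(); return np.round(R0.inv().apply(np.array(p)-p0)*100,2),np.round((R0.inv()*R).as_rotvec(degrees=True),2)
E
python3 -c "
from h import *
crop('top','t1',220,105,480,305,3)"
```

```text
(no output)
```

View pics/t1.png

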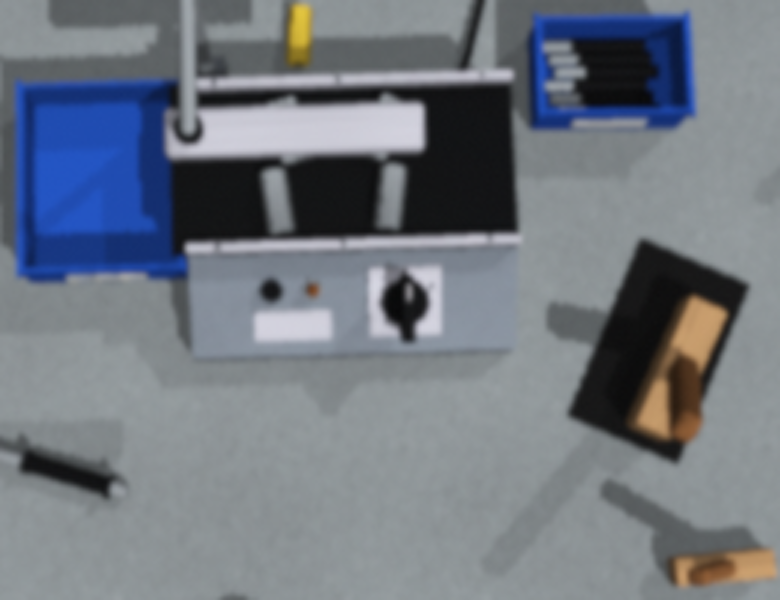

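```bash
cat > fit.py <<'E'
from h import *
from scipy.optimize import least_squares
def fit(obs,x0,off=(220,105),s=3):
    A=np.array(obs,float); px=A[:,:2]/s+off-0.5+0.5/s*0; M=A[:,2:]/1000
    def res(q):
        c,k=np.cos(q[2]),np.sin(q[2]); return np.concatenate([proj('top',[q[0]+c*m[0]-k*m[1],q[1]+k*m[0]+c*m[1],m[2]])-u for m,u in zip(M,px)])
    r=least_squares(res,x0,loss='soft_l1'); print(np.round(r.x[:2],4),'yaw deg',round(np.degrees(r.x[2]),2)); print(np.round(r.fun.reshape(-1,2),1).tolist()); return r.x
if __name__=="__main__":
    d=fit([(17,278,-95,315,68),(17,84,95,315,68),(424,102,-5,-60,316),(424,153,-45,-60,316),(168,160,-45,150,316),(521,240,-79,-170,99),(513,75,79,-170,99)],[.5,0,0])
    m=fit([(642,238,100,60,3),(748,285,100,-60,3),(680,462,-100,-60,3),(569,412,-100,60,3)],[.4,-.2,-.4])
    p=fit([(692,296,70,20,45),(728,310,70,-20,45),(630,427,-70,20,45),(688,425,-75,0,166)],[.4,-.2,-.4])
    print([np.round(unproj('top',220+u/3,105+v/3,.1),3) for u,v in[(278,200),(392,195)]])
    c,k=np.cos(d[2]),np.sin(d[2]); g=np.array([d[0]-.145*c+.06*k,d[1]-.145*k-.06*c,.084]);print(g,(proj('top',g)-[220,105])*3)
    b=np.array([[c,-k],[k,c]])
    for u,v in[(262,168),(288,168),(268,234),(295,233),(380,165),(405,165),(378,228),(404,229),(295,98),(388,98),(287,157),(380,157)]:
        w=unproj('top',220+u/3,105+v/3,.105); print((u,v),np.round((b.T@(w[:2]-d[:2]))*1000))
    # side view visibility
E
python3 fit.py; python3 -c "
from h import *
crop('side','s1',215,120,365,250,5)"
```

```text
[ 0.6327 -0.0317] yaw deg 1.69
[[0.7, -0.8], [0.5, 0.9], [-0.3, 0.5], [0.4, -0.5], [-1.0, -0.1], [0.0, -0.6], [-0.3, 1.0]]
[ 0.4629 -0.3575] yaw deg -23.99
[[-0.1, -0.7], [1.1, -0.8], [-0.3, 0.5], [-0.4, 1.0]]
[ 0.4403 -0.3671] yaw deg -25.41
[[-0.4, -0.6], [0.1, 0.4], [1.6, -1.4], [-0.7, 1.7]]
[array([0.595, 0.027, 0.1  ]), array([ 0.599, -0.083,  0.1  ])]
[ 0.48949675 -0.09590981  0.084     ] [406.15725439 310.81248665]
(262, 168) [-6. 74.]
(288, 168) [-6. 49.]
(268, 234) [-70.  70.]
(295, 233) [-70.  44.]
(380, 165) [ -6. -39.]
(405, 165) [ -7. -63.]
(378, 228) [-67. -35.]
(404, 229) [-69. -60.]
(295, 98) [63. 40.]
(388, 98) [ 60. -50.]
(287, 157) [ 4. 49.]
(380, 157) [  2. -40.]
```

View pics/s1.png

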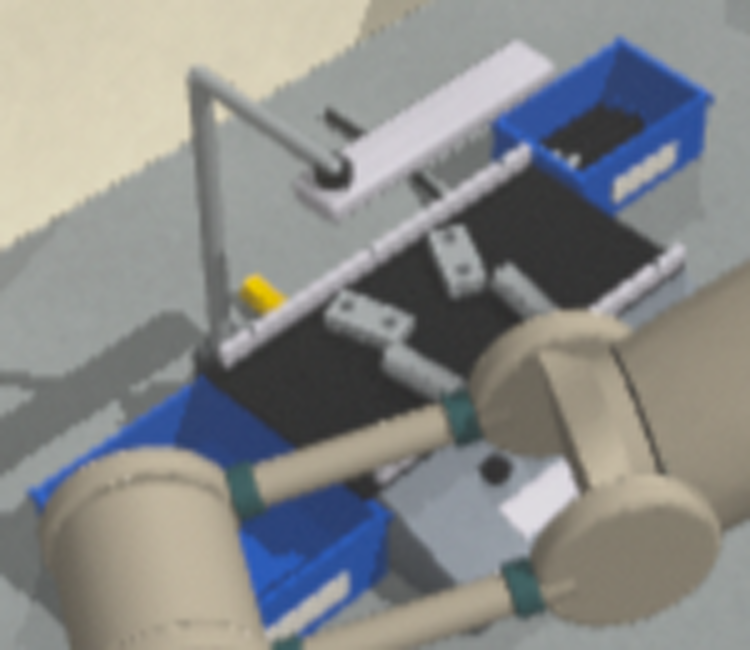

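The demagnetiser sits at (0.633, -0.032) with a yaw of 1.7°. The four blanks are clear to see: hexes at x ≈ -38, flats at x ≈ +32, all between y = -65 and +75 mm. That leaves the entry strip free. Next I'll work out the approach to the switch.

```bash
cat > plan.py <<'E'
from h import *
DEM=np.array([.6327,-.0317,0]); DY=1.69
RD=Ro.from_euler('z',DY,degrees=True)
def tool(yaw,tilt,spin=0):
    a=np.radians(tilt); z=np.array([np.sin(a),0,-np.cos(a)]); y=np.array([0,1.,0]); x=np.cross(y,z)
    return Ro.from_euler('z',yaw,degrees=True)*Ro.from_matrix(np.c_[x,y,z])*Ro.from_euler('z',spin,degrees=True)
def dpt(x,y,z): return DEM+RD.apply(np.array([x,y,z])/1000)
def switch(off,spin=0):
    "TCP pose with grasp point off m out from the grip point"
    R=tool(DY,25,spin); return dpt(-145,-60,84)+R.as_matrix()[:,2]*(env.grip_depth-off),R
def handle(p,yaw,off,tilt=40,zs=0.):
    "grasp of pusher at p (xy of sole), sole height zs"
    R=tool(yaw,tilt); g=np.array([p[0],p[1],zs])+Ro.from_euler('z',yaw,degrees=True).apply([-.054,0,.132])
    return g+R.as_matrix()[:,2]*(env.grip_depth-off),R
E
python3 -c "
from plan import *
for o in(.2,.1,.003): print(o,switch(o)[0].round(3),row(*switch(o)))"
```

```text
0.2 [ 0.413 -0.098  0.248] (array([-41.97, -51.12,  -4.28]), array([ -5.22, -24.66, -23.29]))
0.1 [ 0.455 -0.097  0.158] (array([-45.84, -49.41,   4.78]), array([ -5.22, -24.66, -23.29]))
0.003 [ 0.496 -0.096  0.07 ] (array([-49.6 , -47.75,  13.57]), array([ -5.22, -24.66, -23.29]))
```

```bash
python3 -m jog '[{"z":-3},{"x":-3,"y":-3,"z":-6},{"x":-6,"y":-7,"z":-8},{"x":-9,"y":-11,"z":-9},{"x":-12,"y":-14,"z":-9},{"x":-15,"y":-18,"z":-9},{"x":-18,"y":-22,"z":-9},{"x":-21,"y":-25,"z":-9},{"x":-24,"y":-29,"z":-9},{"x":-27,"y":-33,"z":-9},{"x":-30,"y":-36,"z":-9},{"x":-32,"y":-38,"z":-9}]' -1
python3 -c "
from plan import *
for o in(.2,.08,.003): print(o,row(*switch(o)))
print(env.observe()['joint_pos'].round(2))"
```

```text
0.2 (array([-41.97, -51.12,  -4.28]), array([ -5.22, -24.66, -23.29]))
0.08 (array([-46.62, -49.07,   6.6 ]), array([ -5.22, -24.66, -23.29]))
0.003 (array([-49.6 , -47.75,  13.57]), array([ -5.22, -24.66, -23.29]))
[ 1.07  0.28  1.51 -0.    1.36 -0.12]$[0]: bad value
```

The jog was refused and nothing moved. A row probably has to give all six numbers.

```bash
python3 -m jog '[{"x":0,"y":0,"z":-3,"wx":0,"wy":0,"wz":0},{"x":-3,"y":-3,"z":-6,"wx":0,"wy":0,"wz":0},{"x":-6,"y":-7,"z":-8,"wx":0,"wy":0,"wz":0},{"x":-9,"y":-11,"z":-9,"wx":-1,"wy":-4,"wz":-4},{"x":-12,"y":-14,"z":-9,"wx":-2,"wy":-8,"wz":-8},{"x":-15,"y":-18,"z":-9,"wx":-3,"wy":-12,"wz":-12},{"x":-18,"y":-22,"z":-9,"wx":-3,"wy":-14,"wz":-14},{"x":-21,"y":-25,"z":-9,"wx":-4,"wy":-17,"wz":-17},{"x":-24,"y":-29,"z":-9,"wx":-4,"wy":-20,"wz":-20},{"x":-27,"y":-33,"z":-9,"wx":-5,"wy":-24,"wz":-23},{"x":-30,"y":-36,"z":-9,"wx":-5.2,"wy":-24.7,"wz":-23.3},{"x":-32,"y":-38,"z":-9,"wx":-5.2,"wy":-24.7,"wz":-23.3}]' -1
python3 -c "
from plan import *
for o in(.2,.08,.003): print(o,row(*switch(o)))
print(env.observe()['joint_pos'].round(2))"
```

```text
clock: 1.2
position: [0.3445, 0.1238, 0.2947]
tcp_rot: [0.217, -0.016, 0.976, 0.004]
contact_force: [0.2, 0.3, -0.2]
opening: 0.0941
0.2 (array([ -3.59, -22.41,   6.8 ]), array([0.07, 0.02, 0.14]))
0.08 (array([ -3.59, -22.43,  18.8 ]), array([0.07, 0.02, 0.14]))
0.003 (array([ -3.58, -22.44,  26.5 ]), array([0.07, 0.02, 0.14]))
[ 0.25 -0.35  1.97 -0.1   1.1  -1.32]
```

```bash
python3 -m jog '[{"x":-0.6,"y":-4,"z":1,"wx":0,"wy":0,"wz":0.1},{"x":-1.2,"y":-8,"z":3,"wx":0,"wy":0,"wz":0.1},{"x":-2,"y":-12,"z":5,"wx":0,"wy":0,"wz":0.1},{"x":-3,"y":-16,"z":6,"wx":0,"wy":0,"wz":0.1},{"x":-3.6,"y":-20,"z":7,"wx":0,"wy":0,"wz":0.1},{"x":-3.6,"y":-22.4,"z":8,"wx":0,"wy":0,"wz":0.1},{"x":-3.6,"y":-22.4,"z":11,"wx":0,"wy":0,"wz":0.1},{"x":-3.6,"y":-22.4,"z":14,"wx":0,"wy":0,"wz":0.1},{"x":-3.6,"y":-22.4,"z":17,"wx":0,"wy":0,"wz":0.1},{"x":-3.6,"y":-22.4,"z":20,"wx":0,"wy":0,"wz":0.1},{"x":-3.6,"y":-22.4,"z":21,"wx":0,"wy":0,"wz":0.1},{"x":-3.6,"y":-22.4,"z":21,"wx":0,"wy":0,"wz":0.1}]' 0
python3 -c "
from plan import *
for o in(.05,.003): print(o,row(*switch(o)))
print(env.observe()['joint_pos'].round(2))
crop('top','t2',290,140,450,260,5,[dpt(-145,-60,84),dpt(0,165,85)])"
```

```text
clock: 2.2
position: [0.4731, -0.0939, 0.1165]
tcp_rot: [0.213, -0.013, 0.977, 0.005]
contact_force: [-0.7, 0.1, 0.5]
opening: 0.0469
0.05 (array([-0.11, -0.25,  0.51]), array([ 0.22, -0.39, -0.19]))
0.003 (array([-0.15, -0.27,  5.21]), array([ 0.22, -0.39, -0.19]))
[-0.53  0.02  2.17  0.4   0.62 -2.41]
```

View pics/t2.png

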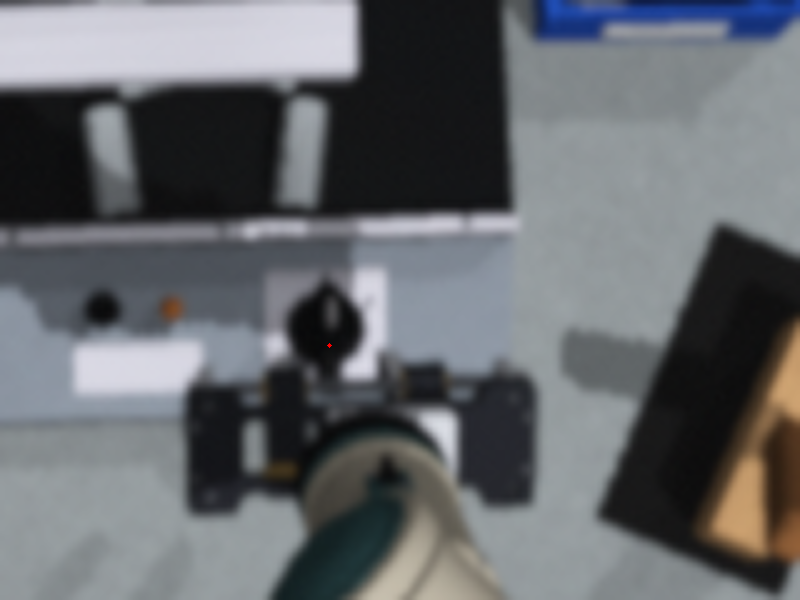

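The projected grip point (329,345) lies on the handle bar. The gripper straddles it, so I'll advance and close.

```bash
python3 -m jog '[{"x":-0.1,"y":-0.3,"z":1,"wx":0.2,"wy":-0.4,"wz":-0.2},{"x":-0.1,"y":-0.3,"z":2,"wx":0.2,"wy":-0.4,"wz":-0.2},{"x":-0.1,"y":-0.3,"z":3,"wx":0.2,"wy":-0.4,"wz":-0.2},{"x":-0.1,"y":-0.3,"z":4,"wx":0.2,"wy":-0.4,"wz":-0.2},{"x":-0.1,"y":-0.3,"z":4.7,"wx":0.2,"wy":-0.4,"wz":-0.2},{"x":-0.1,"y":-0.3,"z":5.1,"wx":0.2,"wy":-0.4,"wz":-0.2},{"x":-0.1,"y":-0.3,"z":5.1,"wx":0.2,"wy":-0.4,"wz":-0.2},{"x":-0.1,"y":-0.3,"z":5.1,"wx":0.2,"wy":-0.4,"wz":-0.2}]' 0
python3 -c "
from plan import *
print(row(*switch(.003)))"
python3 -m jog '[{"x":0,"y":0,"z":0,"wx":0,"wy":0,"wz":0},{"x":0,"y":0,"z":0,"wx":0,"wy":0,"wz":0},{"x":0,"y":0,"z":0,"wx":0,"wy":0,"wz":0},{"x":0,"y":0,"z":0,"wx":0,"wy":0,"wz":0},{"x":0,"y":0,"z":0,"wx":0,"wy":0,"wz":0},{"x":0,"y":0,"z":0,"wx":0,"wy":0,"wz":0},{"x":0,"y":0,"z":0,"wx":0,"wy":0,"wz":0}]' 1 20
python3 -c "
from plan import *
print(row(*switch(.003)),env.observe()['joint_pos'].round(2))"
```

```text
clock: 2.92
position: [0.4971, -0.0973, 0.0744]
tcp_rot: [0.22, -0.015, 0.975, 0.002]
contact_force: [-0.5, -0.3, 0.7]
opening: 0.047
(array([0.28, 0.16, 0.39]), array([-0.18,  0.37,  0.1 ]))
clock: 3.5
position: [0.4967, -0.094, 0.074]
tcp_rot: [0.219, -0.014, 0.976, 0.005]
contact_force: [3.5, 11.3, 2.8]
opening: 0.0135
(array([ 0.23, -0.18,  0.37]), array([ 0.21,  0.29, -0.07])) [-0.5   0.12  2.21  0.5   0.47 -2.51]
```

```bash
python3 -m jog '[{"x":0,"y":0.3,"z":0,"wx":0,"wy":0,"wz":0},{"x":0,"y":0.3,"z":0,"wx":0,"wy":0,"wz":6},{"x":0,"y":0.3,"z":0,"wx":0,"wy":0,"wz":12},{"x":0,"y":0.3,"z":0,"wx":0,"wy":0,"wz":18},{"x":0,"y":0.3,"z":0,"wx":0,"wy":0,"wz":24},{"x":0,"y":0.3,"z":0,"wx":0,"wy":0,"wz":30},{"x":0,"y":0.3,"z":0,"wx":0,"wy":0,"wz":36},{"x":0,"y":0.3,"z":0,"wx":0,"wy":0,"wz":42},{"x":0,"y":0.3,"z":0,"wx":0,"wy":0,"wz":48},{"x":0,"y":0.3,"z":0,"wx":0,"wy":0,"wz":54},{"x":0,"y":0.3,"z":0,"wx":0,"wy":0,"wz":60},{"x":0,"y":0.3,"z":0,"wx":0,"wy":0,"wz":62}]'
python3 -c "
from plan import *
o=env.observe();print(row(*switch(.003,60)),o['joint_pos'].round(2),o['wrist_torque'],env.observe()['opening'])"
```

```text
clock: 4.5
position: [0.4964, -0.0946, 0.0738]
tcp_rot: [0.187, 0.491, 0.843, 0.114]
contact_force: [-1.7, -0.8, 3.6]
opening: 0.0141
(array([-0.01, -0.23,  0.37]), array([ 0.16,  0.34, -2.03])) [-0.49  0.12  2.22  0.49  0.46 -1.41] [-0.33848089  0.5482922   0.26556294] 0.014062349398910623
```

```bash
python3 -m jog '[{"x":0,"y":0,"z":0,"wx":0,"wy":0,"wz":0},{"x":0,"y":0,"z":0,"wx":0,"wy":0,"wz":-1},{"x":0,"y":0,"z":0,"wx":0,"wy":0,"wz":-2},{"x":0,"y":0,"z":0,"wx":0,"wy":0,"wz":-2},{"x":0,"y":0,"z":-2,"wx":0,"wy":0,"wz":-2},{"x":0,"y":0,"z":-5,"wx":0,"wy":0,"wz":-2},{"x":0,"y":0,"z":-9,"wx":0,"wy":0,"wz":-2},{"x":0,"y":0,"z":-13,"wx":0,"wy":0,"wz":-2},{"x":0,"y":0,"z":-16,"wx":0,"wy":0,"wz":-2},{"x":0,"y":0,"z":-16,"wx":0,"wy":0,"wz":-2}]' 0
python3 -c "
from plan import *
m,my=np.array([.4629,-.3575]),-24
p,py=np.array([.4403,-.3671]),-25.4
for o in (.12,.08,0): h=handle(p,py,o); print(o,h[0].round(3),row(*h))
print(env.observe()['joint_pos'].round(2))
R=Ro.from_euler('z',py,degrees=True)
P=[np.r_[p,0]+R.apply(v) for v in ([.07,.02,.045],[.07,-.02,.045],[-.07,.02,.045],[-.07,-.02,.045],[-.07,.02,0],[-.0748,0,.1657],[-.054,0,.132],[.01,0,.045])]
crop('top','t3',330,150,490,270,5,P)"
```

```text
clock: 5.33
position: [0.4299, -0.0976, 0.2248]
tcp_rot: [0.195, 0.474, 0.852, 0.11]
contact_force: [0.4, 0.2, 0.8]
opening: 0.0472
0.12 [ 0.333 -0.316  0.21 ] (array([-13.62, -19.49,  -2.94]), array([  5.54, -19.19, -36.32]))
0.08 [ 0.356 -0.327  0.179] (array([-14.96, -19.44,   0.83]), array([  5.54, -19.19, -36.32]))
0 [ 0.402 -0.349  0.118] (array([-17.65, -19.33,   8.36]), array([  5.54, -19.19, -36.32]))
[-0.62 -0.19  2.05  0.32  0.93 -1.32]
```

View pics/t3.png

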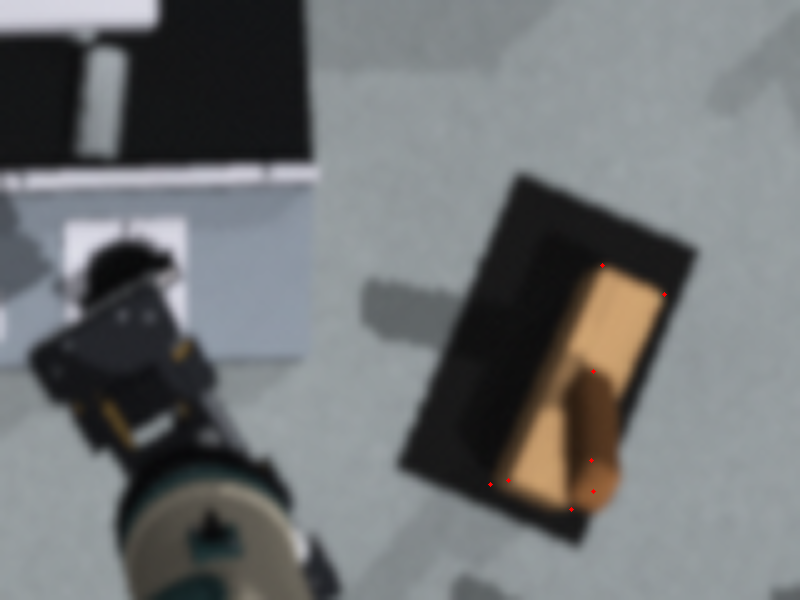

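The switch handle now sits turned at (130,275). The projected pusher corners, e.g. (602,265) and (664,294), and the handle points (591,460) match the picture.

```bash
python3 -m jog '[{"x":-1,"y":-2,"z":-2,"wx":0.5,"wy":-2,"wz":-4},{"x":-3,"y":-4,"z":-3,"wx":1,"wy":-4,"wz":-8},{"x":-5,"y":-7,"z":-3,"wx":2,"wy":-6,"wz":-12},{"x":-7,"y":-10,"z":-3,"wx":3,"wy":-9,"wz":-17},{"x":-9,"y":-13,"z":-3,"wx":3.6,"wy":-12,"wz":-23},{"x":-11,"y":-16,"z":-3,"wx":4.5,"wy":-15,"wz":-29},{"x":-13.6,"y":-19.5,"z":-3,"wx":5.5,"wy":-19.2,"wz":-36.3},{"x":-13.6,"y":-19.5,"z":-3,"wx":5.5,"wy":-19.2,"wz":-36.3},{"x":-13.6,"y":-19.5,"z":-3,"wx":5.5,"wy":-19.2,"wz":-36.3}]' -0.3
python3 -c "
from plan import *
p,py=np.array([.4403,-.3671]),-25.4
for o in (.12,.0): h=handle(p,py,o); print(o,h[0].round(3),row(*h))
print(env.observe()['joint_pos'].round(2))"
```

```text
clock: 6.13
position: [0.3499, -0.3068, 0.2153]
tcp_rot: [0.308, 0.227, 0.921, -0.08]
contact_force: [-0.1, -0.4, 0.3]
opening: 0.0611
0.12 [ 0.333 -0.316  0.21 ] (array([ 1.22, -1.61, -0.18]), array([-1.84, -2.96, -1.66]))
0.0 [ 0.402 -0.349  0.118] (array([ 0.6 , -1.22, 11.79]), array([-1.84, -2.96, -1.66]))
[-1.23 -0.21  2.2   0.64  0.75 -2.7 ]
```

Joint 6 is at its limit, so I'll use the half-turned grasp.

```bash
python3 -m jog '[{"x":0,"y":0,"z":-1,"wx":0,"wy":0,"wz":7},{"x":0,"y":0,"z":-2,"wx":0,"wy":0,"wz":14},{"x":0,"y":0,"z":-2,"wx":0,"wy":0,"wz":21},{"x":0,"y":0,"z":-2,"wx":0,"wy":0,"wz":28},{"x":0,"y":0,"z":-2,"wx":0,"wy":0,"wz":35},{"x":0,"y":0,"z":-2,"wx":0,"wy":0,"wz":42},{"x":0,"y":0,"z":-2,"wx":0,"wy":0,"wz":49},{"x":0,"y":0,"z":-2,"wx":0,"wy":0,"wz":56},{"x":0,"y":0,"z":-2,"wx":0,"wy":0,"wz":63},{"x":0,"y":0,"z":-2,"wx":0,"wy":0,"wz":70},{"x":0,"y":0,"z":-2,"wx":0,"wy":0,"wz":77},{"x":0,"y":0,"z":-2,"wx":0,"wy":0,"wz":84}]'
sed -i 's/def tool(yaw,tilt,spin=0):/def tool(yaw,tilt,spin=0):\n    spin+=180/' plan.py
python3 -c "
from plan import *
p,py=np.array([.4403,-.3671]),-25.4
for o in (.12,.0): h=handle(p,py,o); print(o,h[0].round(3),row(*h))
print(env.observe()['joint_pos'].round(2))"
```

```text
clock: 7.13
position: [0.342, -0.2961, 0.232]
tcp_rot: [0.281, 0.783, 0.535, 0.149]
contact_force: [0.6, 1.0, 0.2]
opening: 0.0615
0.12 [ 0.333 -0.316  0.21 ] (array([-2.04, -1.51,  1.86]), array([-1.43,  3.38, 94.6 ]))
0.0 [ 0.402 -0.349  0.118] (array([-1.81, -0.86, 13.84]), array([-1.43,  3.38, 94.6 ]))
[-1.26 -0.25  2.18  0.61  0.82 -1.22]
```

```bash
python3 -m jog '[{"x":-0.2,"y":0,"z":0,"wx":0,"wy":0,"wz":7},{"x":-0.4,"y":-0.2,"z":0,"wx":0,"wy":0.3,"wz":14},{"x":-0.6,"y":-0.4,"z":0,"wx":0,"wy":0.6,"wz":21},{"x":-0.8,"y":-0.6,"z":0,"wx":0,"wy":1,"wz":28},{"x":-1,"y":-0.8,"z":0,"wx":0,"wy":1,"wz":35},{"x":-1.2,"y":-1,"z":0,"wx":-0.5,"wy":1.5,"wz":42},{"x":-1.4,"y":-1.2,"z":0,"wx":-0.5,"wy":1.5,"wz":49},{"x":-1.6,"y":-1.4,"z":0,"wx":-0.5,"wy":2,"wz":56},{"x":-1.8,"y":-1.5,"z":0,"wx":-1,"wy":2,"wz":63},{"x":-2,"y":-1.5,"z":0,"wx":-1,"wy":2.5,"wz":70},{"x":-2,"y":-1.5,"z":0,"wx":-1,"wy":2.5,"wz":77},{"x":-2,"y":-1.5,"z":0,"wx":-1,"wy":3,"wz":84}]'
python3 -c "
from plan import *
p,py=np.array([.4403,-.3671]),-25.4
for o in (.12,.05,.0): h=handle(p,py,o); print(o,h[0].round(3),row(*h))
print(env.observe()['joint_pos'].round(2))"
```

```text
clock: 8.13
position: [0.3231, -0.3108, 0.2247]
tcp_rot: [0.102, 0.934, -0.121, 0.322]
contact_force: [0.5, 0.6, -0.5]
opening: 0.0608
0.12 [ 0.333 -0.316  0.21 ] (array([-0.13,  0.05,  1.87]), array([-0.33,  0.53, 10.57]))
0.05 [ 0.373 -0.335  0.156] (array([-0.07,  0.1 ,  8.87]), array([-0.33,  0.53, 10.57]))
0.0 [ 0.402 -0.349  0.118] (array([-0.02,  0.13, 13.86]), array([-0.33,  0.53, 10.57]))
[-1.43 -0.23  2.21  0.75  0.9  -0.01]
```

```bash
python3 -m jog '[{"x":-0.1,"y":0,"z":0.5,"wx":-0.3,"wy":0.5,"wz":6},{"x":-0.1,"y":0.1,"z":1.5,"wx":-0.3,"wy":0.5,"wz":10.5},{"x":-0.1,"y":0.1,"z":3,"wx":-0.3,"wy":0.5,"wz":10.5},{"x":-0.1,"y":0.1,"z":5,"wx":-0.3,"wy":0.5,"wz":10.5},{"x":-0.1,"y":0.1,"z":7,"wx":-0.3,"wy":0.5,"wz":10.5},{"x":-0.1,"y":0.1,"z":9,"wx":-0.3,"wy":0.5,"wz":10.5},{"x":0,"y":0.1,"z":11,"wx":-0.3,"wy":0.5,"wz":10.5},{"x":0,"y":0.1,"z":12.5,"wx":-0.3,"wy":0.5,"wz":10.5},{"x":0,"y":0.1,"z":13.4,"wx":-0.3,"wy":0.5,"wz":10.5},{"x":0,"y":0.1,"z":13.9,"wx":-0.3,"wy":0.5,"wz":10.5},{"x":0,"y":0.1,"z":13.9,"wx":-0.3,"wy":0.5,"wz":10.5},{"x":0,"y":0.1,"z":13.9,"wx":-0.3,"wy":0.5,"wz":10.5}]'
python3 -c "
from plan import *
p,py=np.array([.4403,-.3671]),-25.4
for o in (.0,): h=handle(p,py,o); print(o,h[0].round(3),row(*h))
print(env.observe()['joint_pos'].round(2))
crop('top','t4',360,190,480,280,6)"
```

```text
clock: 9.13
position: [0.4029, -0.3492, 0.1185]
tcp_rot: [0.077, 0.918, -0.203, 0.333]
contact_force: [-1.2, -0.1, 0.1]
opening: 0.0613
0.0 [ 0.402 -0.349  0.118] (array([-0.09,  0.01,  0.04]), array([0.01, 0.02, 0.47]))
[-1.17  0.07  2.31  1.17  0.48 -0.17]
```

View pics/t4.png

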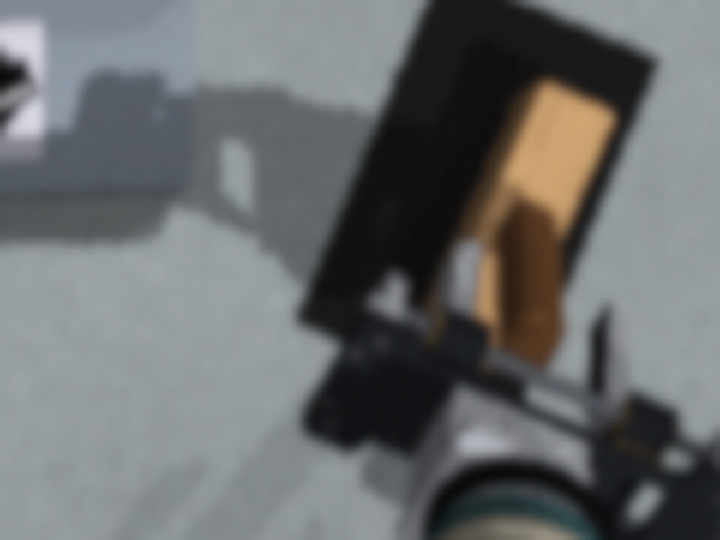

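The handle at (530,290) is between the fingers at (470,270) and (605,350). Closing.

```bash
python3 -m jog '[{"x":0,"y":0,"z":0,"wx":0,"wy":0,"wz":0.4},{"x":0,"y":0,"z":0,"wx":0,"wy":0,"wz":0.4},{"x":0,"y":0,"z":0,"wx":0,"wy":0,"wz":0.4},{"x":0,"y":0,"z":0,"wx":0,"wy":0,"wz":0.4},{"x":0,"y":0,"z":0,"wx":0,"wy":0,"wz":0.4},{"x":0,"y":0,"z":0,"wx":0,"wy":0,"wz":0.4},{"x":0,"y":0,"z":0,"wx":0,"wy":0,"wz":0.4},{"x":0,"y":0,"z":0,"wx":0,"wy":0,"wz":0.4}]' 1 55
python3 -c "
from plan import *
p,py=np.array([.4403,-.3671]),-25.4
for o in (.0,): h=handle(p,py,o); print(o,row(*h))
for zs in(.03,.15): print(zs,row(*handle(p,py,0,zs=zs)))"
```

```text
clock: 9.85
position: [0.403, -0.3498, 0.1195]
tcp_rot: [0.076, 0.917, -0.206, 0.334]
contact_force: [-1.3, 1.6, 0.3]
opening: 0.0234
0.0 (array([-0.18, -0.03,  0.1 ]), array([ 0.08, -0.08,  0.12]))
0.03 (array([ 1.75, -0.03, -2.2 ]), array([ 0.08, -0.08,  0.12]))
0.15 (array([  9.48,   0.  , -11.38]), array([ 0.08, -0.08,  0.12]))
```

```bash
python3 -m jog '[{"x":0.6,"y":0,"z":-0.8,"wx":0,"wy":0,"wz":0},{"x":1.8,"y":0,"z":-2.2,"wx":0,"wy":0,"wz":0},{"x":3,"y":0,"z":-3.7,"wx":0,"wy":0,"wz":0},{"x":4.5,"y":0,"z":-5.4,"wx":0,"wy":0,"wz":0},{"x":6,"y":0,"z":-7.2,"wx":0,"wy":0,"wz":0},{"x":7.5,"y":0,"z":-9,"wx":0,"wy":0,"wz":0},{"x":8.9,"y":0,"z":-10.6,"wx":0,"wy":0,"wz":0},{"x":9.5,"y":0,"z":-11.4,"wx":0,"wy":0,"wz":0},{"x":9.5,"y":0,"z":-11.4,"wx":0,"wy":0,"wz":0},{"x":9.5,"y":0,"z":-11.4,"wx":0,"wy":0,"wz":0}]'
python3 -c "
from plan import *
t=dpt(0,-118,0)
h=handle(t,DY,0,zs=.15); print(h[0],row(*h)); print(env.observe()['joint_pos'].round(2))"
```

```text
clock: 10.68
position: [0.4022, -0.3486, 0.2669]
tcp_rot: [0.076, 0.917, -0.206, 0.334]
contact_force: [-0.7, -0.5, -2.2]
opening: 0.0235
[ 0.59428267 -0.15088484  0.26759836] (array([  6.9 , -26.08,   5.64]), array([ 1.743e+01,  2.000e-02, -2.062e+01]))
[-1.18 -0.14  2.04  0.65  0.79  0.48]
```

```bash
python3 -m jog '[{"x":0.3,"y":-1,"z":0.2,"wx":1,"wy":0,"wz":-1},{"x":0.9,"y":-3.5,"z":0.8,"wx":2.5,"wy":0,"wz":-3},{"x":1.6,"y":-6,"z":1.3,"wx":4,"wy":0,"wz":-5},{"x":2.4,"y":-9,"z":2,"wx":6,"wy":0,"wz":-7},{"x":3.2,"y":-12,"z":2.6,"wx":8,"wy":0,"wz":-9.5},{"x":4,"y":-15,"z":3.3,"wx":10,"wy":0,"wz":-12},{"x":4.8,"y":-18,"z":3.9,"wx":12,"wy":0,"wz":-14.3},{"x":5.6,"y":-21,"z":4.6,"wx":14,"wy":0,"wz":-16.7},{"x":6.3,"y":-23.5,"z":5.1,"wx":16,"wy":0,"wz":-19},{"x":6.8,"y":-25.5,"z":5.5,"wx":17,"wy":0,"wz":-20.2},{"x":6.9,"y":-26.1,"z":5.6,"wx":17.4,"wy":0,"wz":-20.6},{"x":6.9,"y":-26.1,"z":5.6,"wx":17.4,"wy":0,"wz":-20.6}]'
cat > chk.py <<'E'
from plan import *
def pusherpts(p,yaw,zs):
    R=Ro.from_euler('z',yaw,degrees=True); return [np.array([p[0],p[1],zs])+R.apply(v) for v in ([.07,.02,.045],[.07,-.02,.045],[-.07,.02,.045],[-.07,-.02,.045],[-.0748,0,.1657])]
E
python3 -c "
from chk import *
t=dpt(0,-118,0)
for zs in(.15,.12): print(zs,row(*handle(t,DY,0,zs=zs)))
o=env.observe();print(o['joint_pos'].round(2));z=o['position'][2]-.1165;print(z)
crop('top','t5',290,100,450,220,5,pusherpts(t,DY,z))"
```

```text
clock: 11.68
position: [0.5947, -0.1493, 0.2663]
tcp_rot: [-0.006, 0.94, 0.014, 0.341]
contact_force: [-0.3, 0.3, -2.7]
opening: 0.024
0.15 (array([ 0.05,  0.15, -0.12]), array([-0.15,  0.16,  0.02]))
0.12 (array([-1.87,  0.16,  2.18]), array([-0.15,  0.16,  0.02]))
[-0.61 -0.    1.92  0.61  0.73  0.57]
0.14984203935478224
```

View pics/t5.png

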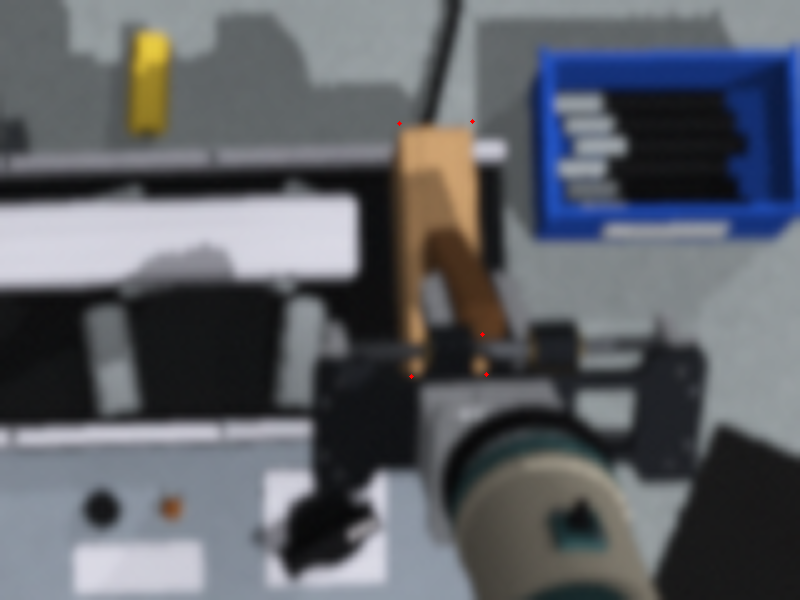

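The block hovers over the entry end. Its far corners are at (403,130) and (474,128), about 3 mm nearer the robot than predicted. I'll check the strip positions and then lower it.

```bash
python3 -c "
from chk import *
for q in [(77,-170,99),(-77,-40,99),(77,-170,85)]: print(q,((proj('top',dpt(*q))-[290,100]+.5)*5).round())
t=dpt(3,-118,0)
for zs in(.12,.09,.084): print(zs,row(*handle(t,DY,0,zs=zs)))
crop('side','s2',225,110,385,230,5,pusherpts(dpt(-3,-118,0),DY,.15))"
```

```text
(77, -170, 99) [504. 158.]
(-77, -40, 99) [292. 425.]
(77, -170, 85) [500. 165.]
0.12 (array([-1.63,  0.06,  2.43]), array([-0.04,  0.14, -0.02]))
0.09 (array([-3.55,  0.06,  4.73]), array([-0.04,  0.14, -0.02]))
0.084 (array([-3.93,  0.06,  5.2 ]), array([-0.04,  0.14, -0.02]))
```

View pics/s2.png

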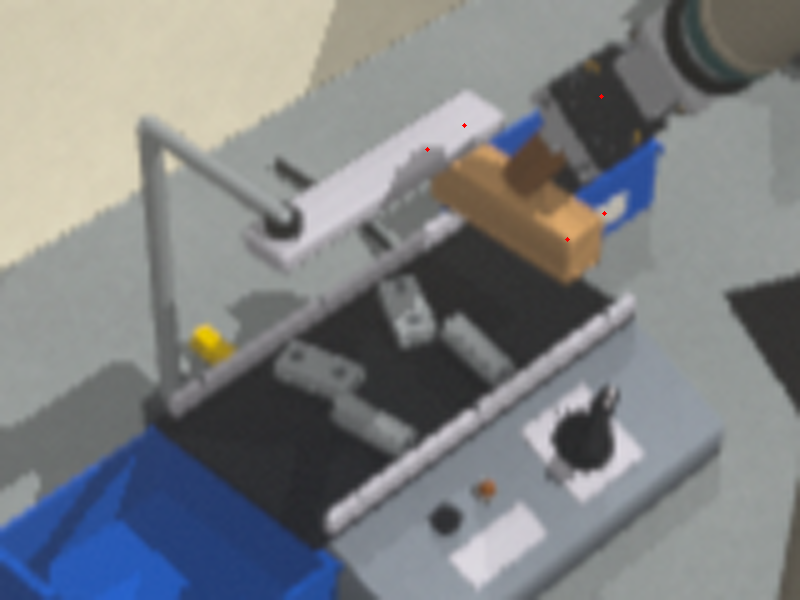

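The side view shows the pusher has sagged. Its far top corner is at (434,180), predicted at (427,150), while the near corner (567,243) fits. I'll fit the pitch.

```bash
python3 - <<'E'
from chk import *
from scipy.optimize import least_squares
p0,R0=pose(); g=p0-R0.as_matrix()[:,2]*env.grip_depth
obs=[('side',434,180,225,110,[.07,.02,.045]),('side',483,146,225,110,[.07,-.02,.045]),('side',567,244,225,110,[-.07,.02,.045]),('side',601,212,225,110,[-.07,-.02,.045]),('top',403,130,290,100,[.07,.02,.045]),('top',474,128,290,100,[.07,-.02,.045])]
def res(q):
    R=RD*Ro.from_euler('y',q[0]); r=[]
    for n,u,v,a,b,m in obs:
        X=g+RD.apply([q[1],q[2],q[3]])+R.apply(np.array(m)-[-.054,0,.132]); r+=list(proj(n,X)-(np.array([u,v])/5+[a,b]-.5))
    return r
r=least_squares(res,[0,0,0,0]); print('pitch deg',np.degrees(r.x[0]),r.x[1:],np.round(r.fun,1))
R=RD*Ro.from_euler('y',r.x[0])
for m in([.07,0,0],[-.07,0,0],[0,0,0]): X=g+RD.apply(r.x[1:])+R.apply(np.array(m)-[-.054,0,.132]); print(m,(RD.inv().apply(X-DEM)*1000).round(1))
E
```

```text
pitch deg 8.120457012299642 [ 0.01590852 -0.00783154 -0.01377874] [-1.  -1.5 -3.4  0.5 -0.  -0.6  0.6  0.6  0.8  1.2  1.   1.2]
[0.07, 0, 0] [  65.7 -125.9  119.6]
[-0.07, 0, 0] [ -72.9 -125.9  139.4]
[0, 0, 0] [  -3.6 -125.9  129.5]
```

```bash
python3 - <<'E'
from chk import *
t=dpt(1,-118,0)
for zs in(.15,.12): print(zs,row(*handle(t,DY,0,tilt=49,zs=zs)))
E
```

```text
0.15 (array([ 0.42, -0.01,  0.03]), array([ 0.03,  9.1 , -0.04]))
0.12 (array([-1.5 , -0.01,  2.33]), array([ 0.03,  9.1 , -0.04]))
```

```bash
python3 -m jog '[{"x":0.2,"y":0,"z":0,"wx":0,"wy":2,"wz":0},{"x":0.3,"y":0,"z":0,"wx":0,"wy":5,"wz":0},{"x":0,"y":0,"z":0.5,"wx":0,"wy":7,"wz":0},{"x":-0.4,"y":0,"z":1,"wx":0,"wy":9,"wz":0},{"x":-0.8,"y":0,"z":1.5,"wx":0,"wy":9.1,"wz":0},{"x":-1.2,"y":0,"z":2,"wx":0,"wy":9.1,"wz":0},{"x":-1.5,"y":0,"z":2.3,"wx":0,"wy":9.1,"wz":0},{"x":-1.5,"y":0,"z":2.3,"wx":0,"wy":9.1,"wz":0},{"x":-1.5,"y":0,"z":2.3,"wx":0,"wy":9.1,"wz":0}]'
python3 -c "
from chk import *
t=dpt(1,-118,0)
for zs in(.12,.09,.084): print(zs,row(*handle(t,DY,0,tilt=49,zs=zs)))
im=imaging.grab_frame('side')[110:230,225:385];a=cv2.resize(im,None,fx=4,fy=4,interpolation=2)
im=imaging.grab_frame('top')[100:220,320:420];b=cv2.resize(im,(320,384),interpolation=2);b=np.vstack([b,np.zeros((96,320,3),np.uint8)])
cv2.imwrite('pics/c1.png',np.hstack([a[:,:480],b])[:,:,::-1])
P=pusherpts(dpt(0,-118,0),DY,.12)
print([((proj('side',X)-[225,110]+.5)*4).round().tolist() for X in P],[((proj('top',X)-[320,100]+.5)*3.2).round().tolist() for X in P])"
```

```text
clock: 12.53
position: [0.5976, -0.1521, 0.2416]
tcp_rot: [-0.005, 0.909, 0.012, 0.416]
contact_force: [0.7, -0.5, -2.6]
opening: 0.0238
0.12 (array([-0.16, -0.13,  0.11]), array([ 0.17, -0.13, -0.05]))
0.09 (array([-2.43, -0.14,  2.07]), array([ 0.17, -0.13, -0.05]))
0.084 (array([-2.88, -0.14,  2.47]), array([ 0.17, -0.13, -0.05]))
[[339.0, 142.0], [368.0, 123.0], [449.0, 214.0], [479.0, 193.0], [476.0, 103.0]] [[155.0, 89.0], [202.0, 88.0], [163.0, 248.0], [210.0, 247.0], [207.0, 222.0]]
```

View pics/c1.png

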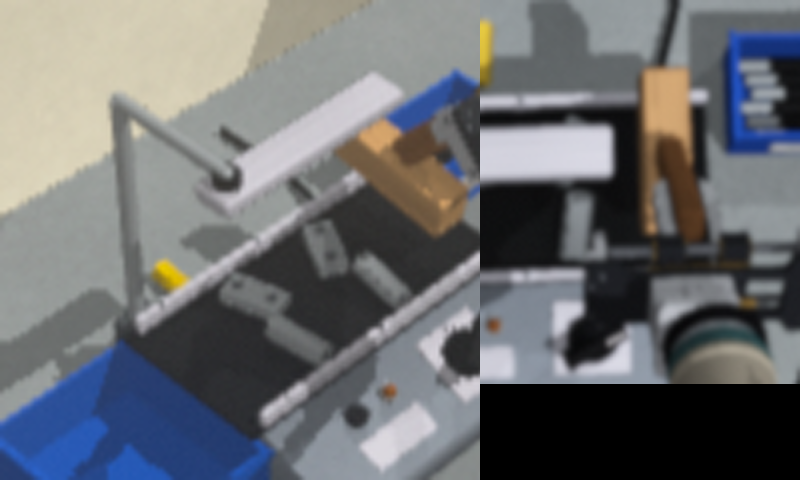

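The block's far corners are at (160,68) and (212,68) in the top inset, about 10–16 mm too far forward, and it's nearly level. I'll refit using both views.

```bash
python3 - <<'E'
from chk import *
from scipy.optimize import least_squares
p0,R0=pose(); g=p0-R0.as_matrix()[:,2]*env.grip_depth
def go(obs,g,w):
    def res(q):
        R=RD*Ro.from_euler('y',q[0]); r=[]
        for n,u,v,a,b,s,m in obs:
            X=g+RD.apply(q[1:])+R.apply(np.array(m)-[-.054,0,.132]); r+=list(proj(n,X)-(np.array([u,v])/s+[a,b]-.5))
        return np.r_[r,np.array(q[1:])/w]
    r=least_squares(res,[0,0,0,0],loss='soft_l1'); R=RD*Ro.from_euler('y',r.x[0])
    print('w',w,'pitch',np.degrees(r.x[0]).round(1),(r.x[1:]*1000).round(1),np.round(r.fun[:-3],1))
    for m in([.07,0,0],[-.07,0,0]): X=g+RD.apply(r.x[1:])+R.apply(np.array(m)-[-.054,0,.132]); print(m,(RD.inv().apply(X-DEM)*1000).round(1))
F,N=.07,-.07
obs=[('side',341,150,225,110,4,[F,.02,.045]),('side',375,122,225,110,4,[F,-.02,.045]),('side',435,205,225,110,4,[N,.02,.045]),('side',470,180,225,110,4,[N,-.02,.045]),('top',160,68,320,100,3.2,[F,.02,.045]),('top',212,68,320,100,3.2,[F,-.02,.045])]
for w in(.002,.02): go(obs,g,w)
E
```

```text
w 0.002 pitch -5.4 [ 1.4 -1.7 -0.1] [-2.  -6.5 -3.1 -4.4  1.9  0.2  0.5  1.2 -0.   1.3 -1.7  0.8]
[0.07, 0, 0] [  84.9 -120.9  134.7]
[-0.07, 0, 0] [ -54.5 -120.9  121.6]
w 0.02 pitch 4.7 [ 28.4 -10.8 -12.6] [-2.6 -2.1 -3.8  0.2  1.1 -0.6 -0.4  0.6  1.7  1.  -0.4  0.6]
[0.07, 0, 0] [  88.7 -130.   100.2]
[-0.07, 0, 0] [ -50.8 -130.   111.8]
```

Hand-read corners disagree by too much. I'll match the wood-coloured silhouettes in both views instead, using code only.

```bash
cat > sil.py <<'E'
from chk import *
from scipy.optimize import minimize
S=4
def mask(n):
    im=cv2.cvtColor(imaging.grab_frame(n),cv2.COLOR_RGB2HSV).astype(int); m=((im[...,0]>6)&(im[...,0]<19)&(im[...,1]>90)&(im[...,2]>45)).astype(np.uint8)
    return m
def model(n,q,yaw,shape,box):
    R=Ro.from_euler('z',yaw,degrees=True)*Ro.from_euler('y',q[0]); T=q[1:4]; out=np.zeros(((box[3]-box[1])*S,(box[2]-box[0])*S),np.uint8)
    blk=[[a,b,c] for a in(-.07,.07) for b in(-.02,.02) for c in(0,.045)]
    a=np.radians(32); ax=np.array([-np.sin(a),0,np.cos(a)]); wx=np.array([np.cos(a),0,np.sin(a)])
    h=[np.array([.01,0,.03])+ax*l+wx*w+np.array([0,y,0]) for l in(0,.09) for w in(-.013,.013) for y in(-.011,.011)]
    for P in(blk,h):
        uv=np.array([(proj(n,T+R.apply(v))-box[:2]+.5)*S for v in P]); cv2.fillConvexPoly(out,cv2.convexHull(np.round(uv).astype(np.int32)),1)
    return out
def fitp(q0,yaw,views=('top','side'),fity=False,pad=30):
    M={}
    for n in views:
        u,v=proj(n,np.array(q0[1:4])+[0,0,.05]).round().astype(int); box=(u-pad-15,v-pad-15,u+pad+15,v+pad+15)
        m=mask(n)[box[1]:box[3],box[0]:box[2]]; M[n]=(box,cv2.resize(m.astype(np.float32),None,fx=S,fy=S,interpolation=cv2.INTER_LINEAR)>.5)
    def cost(q): return sum((model(n,q,q[4] if fity else yaw,None,b)!=m).sum() for n,(b,m) in M.items())/S/S
    best=None
    x0=list(q0)+([yaw] if fity else [])
    st=np.array([.1,.01,.01,.01]+([4] if fity else []))
    for k in range(4):
        sim=np.vstack([x0]+[np.array(x0)+st*np.eye(len(x0))[i]*(-1)**k for i in range(len(x0))])
        r=minimize(cost,x0,method='Nelder-Mead',options=dict(initial_simplex=sim,maxiter=300,xatol=1e-4,fatol=.05)); x0=r.x; st=st*.7
    print('pix',{n:int(m.sum()/S/S) for n,(b,m) in M.items()},'xor',round(r.fun,1)); return r.x
if __name__=="__main__":
    q=fitp([0,*dpt(10,-120,120)],DY)
    print('pitch',np.degrees(q[0]).round(2),'sole in demag',(RD.inv().apply(q[1:4]-DEM)*1000).round(1))
E
time python3 sil.py
```

```text
Traceback (most recent call last):
  File "sil.py", line 29, in <module>
    q=fitp([0,*dpt(10,-120,120)],DY)
  File "sil.py", line 26, in fitp
    r=minimize(cost,x0,method='Nelder-Mead',options=dict(initial_simplex=sim,maxiter=300,xatol=1e-4,fatol=.05)); x0=r.x; st=st*.7
  File "sil.py", line 20, in cost
    def cost(q): return sum((model(n,q,q[4] if fity else yaw,None,b)!=m).sum() for n,(b,m) in M.items())/S/S
                        ~~~^^^^^^^^^^^^^^^^^^^^^^^^^^^^^^^^^^^^^^^^^^^^^^^^^^^^^^^^^^^^^^^^^^^^^^^^^^^^^
  File "sil.py", line 20, in <genexpr>
    def cost(q): return sum((model(n,q,q[4] if fity else yaw,None,b)!=m).sum() for n,(b,m) in M.items())/S/S
                             ~~~~~^^^^^^^^^^^^^^^^^^^^^^^^^^^^^^^^^^
  File "sil.py", line 13, in model
    uv=np.array([(proj(n,T+R.apply(v))-box[:2]+.5)*S for v in P]); cv2.fillConvexPoly(out,cv2.convexHull(np.round(uv).astype(np.int32)),1)
                  ~~~~^^^^^^^^^^^^^^^^
  File "h.py", line 11, in proj
    c,f=cam(n); p=np.array(c["R"])@np.array(X)+c["t"]
        ~~~^^^
  File "h.py", line 5, in cam
    c=imaging.calibration(n); return c,200/np.tan(np.radians(c["vertical_fov"])/2)
ValueError: time passes only in moves, steps and waits

real	0m7.520s
user	0m3.618s
sys	0m0.318s
```

```bash
sed -i 's/^def cam/import functools\n@functools.lru_cache\ndef cam/' h.py; time python3 sil.py
```

```text
pix {'top': 798, 'side': 469} xor 430.2
pitch -6.27 sole in demag [  18.8 -124.6  123.6]
real	0m4.515s
user	0m2.329s
sys	0m0.206s
```

```bash
python3 - <<'E'
from sil import *
o=[]
q=[np.radians(-6.27),*dpt(18.8,-124.6,123.6)]
for n in('top','side'):
    u,v=proj(n,dpt(10,-120,150)).round().astype(int); b=(u-45,v-45,u+45,v+45)
    im=imaging.grab_frame(n)[b[1]:b[3],b[0]:b[2],::-1]; m=mask(n)[b[1]:b[3],b[0]:b[2]]
    im=np.ascontiguousarray(cv2.resize(im,None,fx=4.4,fy=4.4,interpolation=2)); im=np.ascontiguousarray(cv2.resize(im,(360,360)))
    for mm,c in((cv2.resize(m,(360,360),interpolation=0),(255,255,0)),(model(n,q,DY,None,b),(0,0,255))):
        cs,_=cv2.findContours(mm,0,1); cv2.drawContours(im,cs,-1,c,1)
    o.append(im)
cv2.imwrite('pics/ov.png',np.hstack(o))
E
```

```text
(no output)
```

View pics/ov.png

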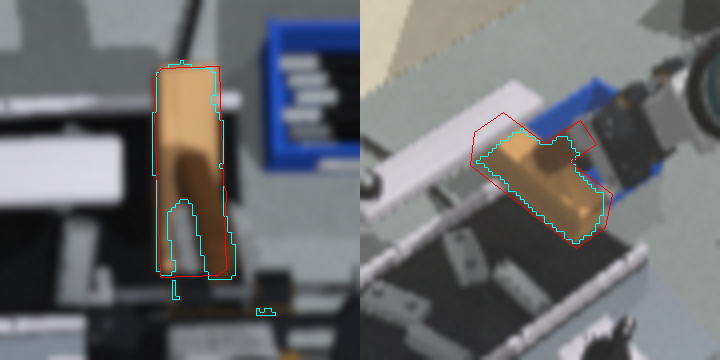

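The overlay shows the lamp bar hides the block's far end in the side view. So the "sag" was not real, and my 9° turn has tipped the nose up. I'll refit with the lamp region ignored.

```bash
python3 - <<'E'
s=open('sil.py').read()
s=s.replace("    def cost(q): return sum((model(n,q,q[4] if fity else yaw,None,b)!=m).sum()","""    V={}
    for n,(b,m) in M.items():
        L=np.zeros(m.shape,np.uint8); uv=np.array([(proj(n,dpt(x,y,z))-b[:2]+.5)*S for x in(-48,-2) for y in(-65,155) for z in(294,320)])
        cv2.fillConvexPoly(L,cv2.convexHull(np.round(uv).astype(np.int32)),1); V[n]=L==0
    def cost(q): return sum(((model(n,q,q[4] if fity else yaw,None,b)!=m)&V[n]).sum()""")
open('sil.py','w').write(s)
E
python3 sil.py
```

```text
pix {'top': 791, 'side': 469} xor 331.1
pitch -10.89 sole in demag [  19.7 -122.   132. ]
```

That is consistent: the nose is about 10° up. I'll undo the 9° turn and then re-check.

```bash
python3 -c "
from chk import *
t=dpt(2,-118,0)
for zs in(.12,): print(zs,row(*handle(t,DY,0,zs=zs)))"
```

```text
0.12 (array([-0.43, -0.06,  0.14]), array([ 0.11, -9.15, -0.01]))
```

```bash
python3 -m jog '[{"x":-0.1,"y":0,"z":0,"wx":0,"wy":-3,"wz":0},{"x":-0.3,"y":0,"z":0.1,"wx":0,"wy":-6,"wz":0},{"x":-0.4,"y":0,"z":0.1,"wx":0,"wy":-9.1,"wz":0},{"x":-0.4,"y":0,"z":0.1,"wx":0,"wy":-9.1,"wz":0},{"x":-0.4,"y":0,"z":0.1,"wx":0,"wy":-9.1,"wz":0}]'
python3 sil.py
python3 -c "
from chk import *
t=dpt(2,-118,0)
for zs in(.12,.09,.084): print(zs,row(*handle(t,DY,0,zs=zs)))"
```

```text
clock: 13.55
position: [0.5969, -0.1511, 0.2387]
tcp_rot: [-0.004, 0.939, 0.014, 0.343]
contact_force: [-0.2, -0.6, -2.6]
opening: 0.0237
pix {'top': 662, 'side': 552} xor 390.2
pitch -4.2 sole in demag [   6.  -122.8  116.7]
0.12 (array([0.07, 0.01, 0.02]), array([ 0.02, -0.04, -0.06]))
0.09 (array([-1.86,  0.01,  2.31]), array([ 0.02, -0.04, -0.06]))
0.084 (array([-2.24,  0.01,  2.77]), array([ 0.02, -0.04, -0.06]))
```

```bash
python3 -m jog '[{"x":-0.4,"y":0,"z":0.4,"wx":0,"wy":0,"wz":0},{"x":-0.8,"y":0,"z":0.9,"wx":0,"wy":0,"wz":0},{"x":-1.2,"y":0,"z":1.3,"wx":0,"wy":0,"wz":0},{"x":-1.5,"y":0,"z":1.7,"wx":0,"wy":0,"wz":0},{"x":-1.8,"y":0,"z":2,"wx":0,"wy":0,"wz":0},{"x":-2,"y":0,"z":2.25,"wx":0,"wy":0,"wz":0},{"x":-2,"y":0,"z":2.25,"wx":0,"wy":0,"wz":0},{"x":-2,"y":0,"z":2.25,"wx":0,"wy":0,"wz":0}]'
python3 sil.py
python3 -c "
from chk import *
t=dpt(1,-118,0)
for zs in(.09,.084,.08): print(zs,row(*handle(t,DY,0,zs=zs)))"
```

```text
clock: 14.32
position: [0.5953, -0.1516, 0.2077]
tcp_rot: [-0.004, 0.94, 0.013, 0.342]
contact_force: [0.2, 0.0, -1.8]
opening: 0.0237
pix {'top': 634, 'side': 526} xor 403.6
pitch -0.42 sole in demag [   2.5 -123.    85.9]
0.09 (array([-0.07, -0.09,  0.04]), array([ 0.13, -0.08, -0.01]))
0.084 (array([-0.46, -0.09,  0.5 ]), array([ 0.13, -0.08, -0.01]))
0.08 (array([-0.71, -0.09,  0.8 ]), array([ 0.13, -0.08, -0.01]))
```

The sole is below the strip tops with no contact force, so it fits between them. Lowering to light contact.

```bash
python3 -m jog '[{"x":-0.15,"y":0,"z":0.2,"wx":0,"wy":0,"wz":0},{"x":-0.3,"y":0,"z":0.35,"wx":0,"wy":0,"wz":0},{"x":-0.4,"y":0,"z":0.5,"wx":0,"wy":0,"wz":0},{"x":-0.4,"y":0,"z":0.5,"wx":0,"wy":0,"wz":0},{"x":-0.4,"y":0,"z":0.5,"wx":0,"wy":0,"wz":0}]'
python3 -c "
from chk import *
print(env.observe()['wrist_torque'])
for yy in(-118,0,155): print(yy,row(*handle(dpt(1,yy,0),DY,0,zs=.084)))"
```

```text
clock: 14.83
position: [0.5956, -0.1515, 0.2016]
tcp_rot: [-0.004, 0.939, 0.013, 0.342]
contact_force: [0.2, 0.5, -1.3]
opening: 0.0239
[-0.00319305  0.60819335  0.01201656]
-118 (array([-0.02, -0.07, -0.02]), array([ 0.11, -0.06, -0.03]))
0 (array([ -0.03, -11.87,  -0.04]), array([ 0.11, -0.06, -0.03]))
155 (array([ -0.03, -27.37,  -0.07]), array([ 0.11, -0.06, -0.03]))
```

```bash
python3 -m jog '[{"x":-0.06,"y":-0.3,"z":0.08,"wx":0,"wy":0,"wz":0},{"x":-0.06,"y":-1,"z":0.08,"wx":0,"wy":0,"wz":0},{"x":-0.06,"y":-2,"z":0.08,"wx":0,"wy":0,"wz":0},{"x":-0.06,"y":-3,"z":0.08,"wx":0,"wy":0,"wz":0},{"x":-0.06,"y":-4,"z":0.08,"wx":0,"wy":0,"wz":0},{"x":-0.06,"y":-5,"z":0.08,"wx":0,"wy":0,"wz":0},{"x":-0.06,"y":-6,"z":0.08,"wx":0,"wy":0,"wz":0},{"x":-0.06,"y":-7,"z":0.08,"wx":0,"wy":0,"wz":0},{"x":-0.06,"y":-8,"z":0.08,"wx":0,"wy":0,"wz":0},{"x":-0.06,"y":-9,"z":0.07,"wx":0,"wy":0,"wz":0},{"x":-0.06,"y":-10,"z":0.07,"wx":0,"wy":0,"wz":0},{"x":-0.06,"y":-10,"z":0.07,"wx":0,"wy":0,"wz":0}]'
python3 -c "
from chk import *
print(env.observe()['wrist_torque'])
for yy in(-18,70,155): print(yy,row(*handle(dpt(1,yy,0),DY,0,zs=.084)))"
```

```text
clock: 15.83
position: [0.5928, -0.0501, 0.2013]
tcp_rot: [-0.004, 0.939, 0.014, 0.343]
contact_force: [-3.6, -0.2, 4.4]
opening: 0.0239
[-0.12065988  0.34469104 -0.03925337]
-18 (array([-0.02,  0.07, -0.05]), array([ 0.07, -0.14,  0.08]))
70 (array([-0.01, -8.73, -0.06]), array([ 0.07, -0.14,  0.08]))
155 (array([ -0.  , -17.23,  -0.08]), array([ 0.07, -0.14,  0.08]))
```

```bash
python3 -m jog '[{"x":0,"y":-0.8,"z":0,"wx":0,"wy":0,"wz":0},{"x":0,"y":-1.7,"z":0,"wx":0,"wy":0,"wz":0},{"x":0,"y":-2.6,"z":0,"wx":0,"wy":0,"wz":0},{"x":0,"y":-3.4,"z":-0.01,"wx":0,"wy":0,"wz":0},{"x":0,"y":-4.2,"z":-0.01,"wx":0,"wy":0,"wz":0},{"x":0,"y":-5,"z":-0.01,"wx":0,"wy":0,"wz":0},{"x":0,"y":-5.8,"z":-0.01,"wx":0,"wy":0,"wz":0},{"x":0,"y":-6.6,"z":-0.01,"wx":0,"wy":0,"wz":0},{"x":0,"y":-7.4,"z":-0.02,"wx":0,"wy":0,"wz":0},{"x":0,"y":-8.2,"z":-0.02,"wx":0,"wy":0,"wz":0},{"x":0,"y":-9,"z":-0.02,"wx":0,"wy":0,"wz":0},{"x":0,"y":-9,"z":-0.02,"wx":0,"wy":0,"wz":0}]'
python3 -c "
from chk import *
o=env.observe();print(o['wrist_torque'],o['joint_pos'].round(2))
for yy in(70,158): print(yy,row(*handle(dpt(1,yy,0),DY,0,zs=.084)))"
```

```text
clock: 16.83
position: [0.5905, 0.0389, 0.2013]
tcp_rot: [-0.004, 0.939, 0.014, 0.343]
contact_force: [0.1, -0.6, 1.9]
opening: 0.0239
[-0.39940495  0.19433341 -0.29724469] [-0.11  0.    2.1   0.26  0.35  1.22]
70 (array([-0.05,  0.18, -0.07]), array([ 0.09, -0.14,  0.05]))
158 (array([-0.04, -8.62, -0.09]), array([ 0.09, -0.14,  0.05]))
```

```bash
python3 -m jog '[{"x":0,"y":-0.8,"z":-0.02,"wx":0,"wy":0,"wz":0},{"x":0,"y":-1.6,"z":-0.02,"wx":0,"wy":0,"wz":0},{"x":0,"y":-2.4,"z":-0.02,"wx":0,"wy":0,"wz":0},{"x":0,"y":-3.2,"z":-0.03,"wx":0,"wy":0,"wz":0},{"x":0,"y":-4,"z":-0.03,"wx":0,"wy":0,"wz":0},{"x":0,"y":-4.8,"z":-0.03,"wx":0,"wy":0,"wz":0},{"x":0,"y":-5.6,"z":-0.03,"wx":0,"wy":0,"wz":0},{"x":0,"y":-6.4,"z":-0.03,"wx":0,"wy":0,"wz":0},{"x":0,"y":-7.2,"z":-0.03,"wx":0,"wy":0,"wz":0},{"x":0,"y":-8,"z":-0.03,"wx":0,"wy":0,"wz":0},{"x":0,"y":-8.7,"z":-0.03,"wx":0,"wy":0,"wz":0},{"x":0,"y":-8.7,"z":-0.03,"wx":0,"wy":0,"wz":0}]'
cat > view.py <<'E'
from chk import *
def steel(n):
    im=imaging.grab_frame(n); H=cv2.cvtColor(im,cv2.COLOR_RGB2HSV)
    return im,((H[...,1]<60)&(H[...,2]>70)).astype(np.uint8)
def polymask(n,pts):
    m=np.zeros((400,640),np.uint8); cv2.fillConvexPoly(m,cv2.convexHull(np.round([proj(n,p) for p in pts]).astype(np.int32)),1); return m
for n in('side','top'):
    im,s=steel(n)
    for name,P in(('bin floor',[dpt(x,y,8) for x in(-88,88) for y in(165,308)]),('plate',[dpt(x,y,86) for x in(-70,70) for y in(-165,160)])):
        m=s*polymask(n,P); k,l,st,c=cv2.connectedComponentsWithStats(m); print(n,name,[(c[i].round().tolist(),int(st[i,4])) for i in range(1,k) if st[i,4]>15])
E
python3 view.py
python3 -c "
from chk import *
o=env.observe();print(o['wrist_torque'],o['joint_pos'].round(2))
for yy in(158,): print(yy,row(*handle(dpt(1,yy,0),DY,0,zs=.084)))"
```

```text
clock: 17.83
position: [0.5878, 0.1262, 0.2014]
tcp_rot: [-0.005, 0.939, 0.014, 0.343]
contact_force: [-0.7, 1.4, 2.1]
opening: 0.0236
side bin floor [([263.0, 223.0], 370), ([275.0, 242.0], 68)]
side plate [([317.0, 169.0], 581), ([345.0, 170.0], 18), ([295.0, 182.0], 195), ([312.0, 196.0], 69), ([276.0, 194.0], 57)]
top bin floor [([276.0, 150.0], 64), ([267.0, 160.0], 241), ([256.0, 174.0], 52), ([240.0, 178.0], 20), ([255.0, 182.0], 21), ([264.0, 189.0], 192)]
top plate [([319.0, 148.0], 1560), ([282.0, 168.0], 45), ([304.0, 175.0], 32), ([364.0, 183.0], 59), ([322.0, 184.0], 25)]
[0.69276388 0.12802291 0.61034988] [ 0.14  0.03  2.08 -0.22  0.35  1.87]
158 (array([-0.04,  0.09, -0.06]), array([ 0.03, -0.12, -0.06]))
```

Now a little further to be sure, then I'll back off and spend the last picture on the bin.

```bash
python3 -m jog '[{"x":0,"y":-0.4,"z":-0.01,"wx":0,"wy":0,"wz":0},{"x":0,"y":-0.8,"z":-0.01,"wx":0,"wy":0,"wz":0},{"x":0,"y":-0.8,"z":-0.01,"wx":0,"wy":0,"wz":0},{"x":0,"y":0.5,"z":-0.01,"wx":0,"wy":0,"wz":0},{"x":0,"y":2,"z":-0.01,"wx":0,"wy":0,"wz":0},{"x":0,"y":4,"z":-0.01,"wx":0,"wy":0,"wz":0},{"x":0,"y":6,"z":-0.01,"wx":0,"wy":0,"wz":0},{"x":0,"y":8,"z":-0.01,"wx":0,"wy":0,"wz":0},{"x":0,"y":10,"z":0.01,"wx":0,"wy":0,"wz":0},{"x":0,"y":12,"z":0.02,"wx":0,"wy":0,"wz":0},{"x":0,"y":14,"z":0.02,"wx":0,"wy":0,"wz":0},{"x":0,"y":15,"z":0.02,"wx":0,"wy":0,"wz":0}]'
python3 - <<'E'
from chk import *
def c(n,u,v,w,h,s): return cv2.resize(imaging.grab_frame(n)[v:v+h,u:u+w],None,fx=s,fy=s,interpolation=2)
a=c('side',215,165,100,90,4); b=c('top',220,125,100,90,4)
cv2.imwrite('pics/bin.png',np.hstack([a,b])[:,:,::-1])
E
```

```text
clock: 18.93
position: [0.5921, -0.0262, 0.2014]
tcp_rot: [-0.005, 0.939, 0.012, 0.343]
contact_force: [0.5, 3.6, 4.2]
opening: 0.0233
```

View pics/bin.png

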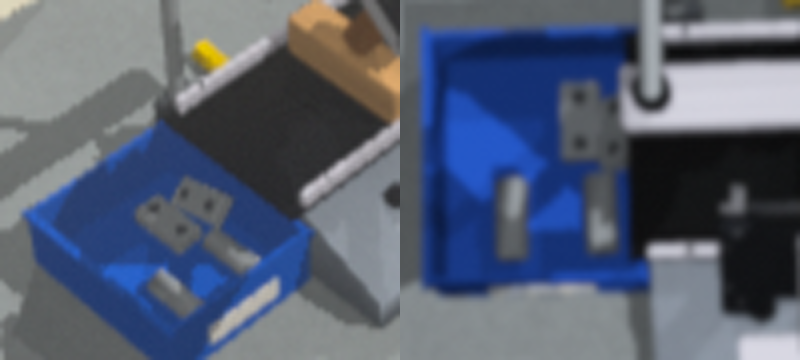

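All four blanks lie in the bin: flats at (170,225) and (200,200), hexes at (230,250) and (175,290) in the left half. The plate is clear. Next I'll bring the pusher back and lift it off at the entry end.

```bash
python3 -m jog '[{"x":0,"y":2,"z":0.02,"wx":0,"wy":0,"wz":0},{"x":0,"y":4,"z":0.02,"wx":0,"wy":0,"wz":0},{"x":0,"y":6,"z":0.02,"wx":0,"wy":0,"wz":0},{"x":0,"y":8,"z":0.02,"wx":0,"wy":0,"wz":0},{"x":0,"y":9.5,"z":0.02,"wx":0,"wy":0,"wz":0},{"x":0.6,"y":10.5,"z":-0.8,"wx":0,"wy":0,"wz":0},{"x":1.6,"y":10.5,"z":-1.9,"wx":0,"wy":0,"wz":0},{"x":2.6,"y":10.5,"z":-3.1,"wx":0,"wy":0,"wz":0},{"x":3.5,"y":10.5,"z":-4.2,"wx":0,"wy":0,"wz":0},{"x":4.2,"y":10.5,"z":-5,"wx":0,"wy":0,"wz":0},{"x":4.2,"y":10.5,"z":-5,"wx":0,"wy":0,"wz":0}]'
python3 -c "
from chk import *
m=np.array([.4629,-.3575]);R=Ro.from_euler('z',-24,degrees=True)
for zs in (.14,.05,.003): print(zs,row(*handle(m,-24,0,zs=zs)))
print(env.observe()['joint_pos'].round(2))"
python3 - <<'E'
import re
import sil
from sil import *
p,_=pose(); z=p[2]-.1165
q=fitp([0,*dpt(2,-118,z*1000)],DY); print('pitch',np.degrees(q[0]).round(2),(RD.inv().apply(q[1:4]-DEM)*1000).round(1),z)
E
```

```text
clock: 19.95
position: [0.5948, -0.129, 0.2673]
tcp_rot: [-0.004, 0.939, 0.014, 0.343]
contact_force: [0.6, -0.8, -2.3]
opening: 0.0238
0.14 (array([-14.14,  20.64, -10.58]), array([-16.42,  -0.13,  19.72]))
0.05 (array([-19.94,  20.62,  -3.69]), array([-16.42,  -0.13,  19.72]))
0.003 (array([-22.96,  20.61,  -0.1 ]), array([-16.42,  -0.13,  19.72]))
[-0.57 -0.02  1.94  0.59  0.7   0.62]
pix {'top': 642, 'side': 518} xor 383.5
pitch -5.29 [   5.4 -100.2  145.7] 0.15083581417298164
```

```bash
python3 -m jog '[{"x":-0.6,"y":1.2,"z":-0.5,"wx":-0.8,"wy":0,"wz":1},{"x":-1.8,"y":3,"z":-1.5,"wx":-2.4,"wy":0,"wz":3},{"x":-3.5,"y":5.3,"z":-2.7,"wx":-4.2,"wy":0,"wz":5},{"x":-5.2,"y":7.8,"z":-4,"wx":-6.2,"wy":0,"wz":7.4},{"x":-7,"y":10.3,"z":-5.3,"wx":-8.2,"wy":0,"wz":9.8},{"x":-8.8,"y":12.8,"z":-6.6,"wx":-10.2,"wy":0,"wz":12.2},{"x":-10.6,"y":15.3,"z":-7.9,"wx":-12.2,"wy":0,"wz":14.6},{"x":-12.2,"y":17.7,"z":-9.1,"wx":-14.1,"wy":0,"wz":17},{"x":-13.5,"y":19.6,"z":-10.1,"wx":-15.6,"wy":0,"wz":18.8},{"x":-14.1,"y":20.6,"z":-10.6,"wx":-16.4,"wy":-0.1,"wz":19.7},{"x":-14.1,"y":20.6,"z":-10.6,"wx":-16.4,"wy":-0.1,"wz":19.7},{"x":-14.1,"y":20.6,"z":-10.6,"wx":-16.4,"wy":-0.1,"wz":19.7}]'
cat > m.py <<'E'
from sil import *
m=np.array([.4629,-.3575])
for zs in (.14,.05,.012,.003): print(zs,row(*handle(m,-24,0,zs=zs)))
p,_=pose(); z=p[2]-.1165
q=fitp([0,m[0],m[1],z],-24); d=Ro.from_euler('z',24,degrees=True).apply(q[1:4]-np.r_[m,0]); print('pitch',np.degrees(q[0]).round(2),'in mat mm',(d*1000).round(1),'expected z',z)
E
python3 m.py
```

```text
clock: 21.05
position: [0.4242, -0.3395, 0.2556]
tcp_rot: [0.07, 0.919, -0.196, 0.334]
contact_force: [0.1, 0.5, -3.2]
opening: 0.0237
0.14 (array([ 0.18,  0.07, -0.1 ]), array([-0.12,  0.15, -0.1 ]))
0.05 (array([-5.58,  0.1 ,  6.81]), array([-0.12,  0.15, -0.1 ]))
0.012 (array([-8.02,  0.11,  9.73]), array([-0.12,  0.15, -0.1 ]))
0.003 (array([-8.59,  0.11, 10.42]), array([-0.12,  0.15, -0.1 ]))
pix {'top': 780, 'side': 158} xor 1152.8
pitch 0.82 in mat mm [ -3.3  -2.7 129. ] expected z 0.13914055448379664
```

```bash
python3 -m jog '[{"x":-0.6,"y":0,"z":0.8,"wx":0,"wy":0,"wz":0},{"x":-1.6,"y":0,"z":2,"wx":0,"wy":0,"wz":0},{"x":-2.8,"y":0.1,"z":3.4,"wx":0,"wy":0,"wz":0},{"x":-4,"y":0.1,"z":4.9,"wx":0,"wy":0,"wz":0},{"x":-5.2,"y":0.1,"z":6.3,"wx":0,"wy":0,"wz":0},{"x":-6.3,"y":0.1,"z":7.6,"wx":0,"wy":0,"wz":0},{"x":-7.2,"y":0.1,"z":8.7,"wx":0,"wy":0,"wz":0},{"x":-7.8,"y":0.1,"z":9.4,"wx":0,"wy":0,"wz":0},{"x":-8,"y":0.1,"z":9.7,"wx":0,"wy":0,"wz":0},{"x":-8,"y":0.1,"z":9.7,"wx":0,"wy":0,"wz":0}]'
python3 m.py
```

```text
clock: 21.98
position: [0.4253, -0.3404, 0.1301]
tcp_rot: [0.07, 0.92, -0.195, 0.334]
contact_force: [0.5, 0.2, -3.1]
opening: 0.024
0.14 (array([ 8.12,  0.01, -9.83]), array([-0.12,  0.13, -0.04]))
0.05 (array([ 2.36,  0.03, -2.92]), array([-0.12,  0.13, -0.04]))
0.012 (array([-0.08,  0.03, -0.  ]), array([-0.12,  0.13, -0.04]))
0.003 (array([-0.66,  0.04,  0.69]), array([-0.12,  0.13, -0.04]))
pix {'top': 715, 'side': 237} xor 970.6
pitch 4.37 in mat mm [ 1.1 -3.5  6.7] expected z 0.013591751096301743
```

Now down to light contact, roughly 11 mm, watching the force.

```bash
python3 -m jog '[{"x":-0.2,"y":0,"z":0.2,"wx":0,"wy":0,"wz":0},{"x":-0.4,"y":0,"z":0.45,"wx":0,"wy":0,"wz":0},{"x":-0.55,"y":0,"z":0.65,"wx":0,"wy":0,"wz":0},{"x":-0.65,"y":0,"z":0.78,"wx":0,"wy":0,"wz":0},{"x":-0.7,"y":0,"z":0.85,"wx":0,"wy":0,"wz":0},{"x":-0.7,"y":0,"z":0.85,"wx":0,"wy":0,"wz":0},{"x":-0.7,"y":0,"z":0.85,"wx":0,"wy":0,"wz":0}]'
python3 -c "
from h import *
print(env.observe()['wrist_torque'])"
```

```text
clock: 22.67
position: [0.4249, -0.3417, 0.1201]
tcp_rot: [0.071, 0.919, -0.196, 0.334]
contact_force: [0.2, -0.7, -2.5]
opening: 0.0238
[ 0.26537543  0.74737318 -0.01221754]
```

```bash
python3 -m jog '[{"x":-0.06,"y":0,"z":0.08,"wx":0,"wy":0,"wz":0},{"x":-0.13,"y":0,"z":0.15,"wx":0,"wy":0,"wz":0},{"x":-0.13,"y":0,"z":0.15,"wx":0,"wy":0,"wz":0},{"x":-0.13,"y":0,"z":0.15,"wx":0,"wy":0,"wz":0}]'
python3 -c "
from h import *
print(env.observe()['wrist_torque'])"
```

```text
clock: 23.0
position: [0.4255, -0.3421, 0.1194]
tcp_rot: [0.071, 0.919, -0.196, 0.335]
contact_force: [-2.5, 2.3, 6.6]
opening: 0.024
[0.0785871  0.04820358 0.09411409]
```

It's standing with about 9 N of contact. Release and retreat along the tool axis.

```bash
python3 -m jog '[{"x":0,"y":0,"z":0,"wx":0,"wy":0,"wz":0},{"x":0,"y":0,"z":0,"wx":0,"wy":0,"wz":0},{"x":0,"y":0,"z":0,"wx":0,"wy":0,"wz":0},{"x":0,"y":0,"z":0,"wx":0,"wy":0,"wz":0},{"x":0,"y":0,"z":0,"wx":0,"wy":0,"wz":0},{"x":0,"y":0,"z":-1,"wx":0,"wy":0,"wz":0},{"x":0,"y":0,"z":-2.5,"wx":0,"wy":0,"wz":0},{"x":0,"y":0,"z":-5,"wx":0,"wy":0,"wz":0},{"x":0,"y":0,"z":-8,"wx":0,"wy":0,"wz":0},{"x":0,"y":0,"z":-11,"wx":0,"wy":0,"wz":0},{"x":0,"y":0,"z":-14,"wx":0,"wy":0,"wz":0},{"x":0,"y":0,"z":-16,"wx":0,"wy":0,"wz":0}]' -0.2
python3 - <<'E'
from sil import *
m=np.array([.4629,-.3575])
mk=mask('top')
q=fitp([0,m[0],m[1],.003],-24,views=('top',),fity=True); d=Ro.from_euler('z',24,degrees=True).apply(q[1:4]-np.r_[m,0]); print('pitch',np.degrees(q[0]).round(2),'mat mm',(d*1000).round(1),'yaw',q[4])
R0=tool(DY,25)
for o in(.2,.06,.003): print(o,row(*switch(o)),row(*switch(o,60)),row(*switch(o,60-180)))
print(env.observe()['joint_pos'].round(2))
E
```

```text
clock: 24.0
position: [0.3301, -0.2993, 0.2426]
tcp_rot: [0.072, 0.919, -0.195, 0.334]
contact_force: [0.7, -0.5, 0.3]
opening: 0.0564
pix {'top': 949} xor 110.3
pitch -2.09 mat mm [-0.  -3.2 11.8] yaw -23.21576107814463
0.2 (array([ -0.22, -21.92,  -0.94]), array([ 14.21, -14.84, -21.72])) (array([ -0.22, -21.92,  -0.94]), array([  4.95, -20.2 ,  37.64])) (array([ -0.22, -21.92,  -0.94]), array([  25.92,    6.35, -140.06]))
0.06 (array([ -4.33, -24.56,  12.18]), array([ 14.21, -14.84, -21.72])) (array([ -4.33, -24.56,  12.18]), array([  4.95, -20.2 ,  37.64])) (array([ -4.33, -24.56,  12.18]), array([  25.92,    6.35, -140.06]))
0.003 (array([ -6.  , -25.64,  17.52]), array([ 14.21, -14.84, -21.72])) (array([ -6.  , -25.64,  17.52]), array([  4.95, -20.2 ,  37.64])) (array([ -6.  , -25.64,  17.52]), array([  25.92,    6.35, -140.06]))
[-1.41 -0.26  2.19  0.74  0.93  0.21]
```

The pusher stands at the mat's middle: offset 0 / -3 mm, within 2° of upright. Back to the switch, gripping its handle at the "on" angle.

```bash
python3 -m jog '[{"x":0,"y":-1,"z":-0.5,"wx":0.2,"wy":-1,"wz":2},{"x":0,"y":-3,"z":-1,"wx":0.7,"wy":-3,"wz":5.5},{"x":0,"y":-6,"z":-1,"wx":1.4,"wy":-6,"wz":11},{"x":0,"y":-9,"z":-1,"wx":2.1,"wy":-9,"wz":16.5},{"x":-0.1,"y":-12,"z":-1,"wx":3,"wy":-12,"wz":22},{"x":-0.2,"y":-15,"z":-1,"wx":3.6,"wy":-15,"wz":28},{"x":-0.2,"y":-18,"z":-1,"wx":4.3,"wy":-17.5,"wz":33},{"x":-0.2,"y":-20.5,"z":-1,"wx":5,"wy":-20.2,"wz":37.6},{"x":-0.2,"y":-22,"z":-1,"wx":5,"wy":-20.2,"wz":37.6},{"x":-0.2,"y":-22,"z":-1,"wx":5,"wy":-20.2,"wz":37.6},{"x":-0.2,"y":-22,"z":-1,"wx":5,"wy":-20.2,"wz":37.6}]' 0
cat > sw.py <<'E'
from plan import *
T=np.array([.4964,-.0943,.0738]); _,R=switch(.003,60); z=R.as_matrix()[:,2]
for o in(.08,.04,0): print(o,row(T-z*o,R))
print(env.observe()['joint_pos'].round(2))
E
python3 sw.py
```

```text
clock: 25.02
position: [0.4149, -0.0935, 0.2459]
tcp_rot: [-0.115, 0.854, -0.473, 0.182]
contact_force: [0.3, -1.2, -0.2]
opening: 0.0471
0.08 (array([ 0.46,  0.12, 11.03]), array([-0.26,  0.67,  0.23]))
0.04 (array([ 0.51,  0.14, 15.03]), array([-0.26,  0.67,  0.23]))
0 (array([ 0.55,  0.16, 19.03]), array([-0.26,  0.67,  0.23]))
[-0.65 -0.22  2.01  0.32  1.03  1.81]
```

```bash
python3 -m jog '[{"x":0.3,"y":0.1,"z":1,"wx":-0.3,"wy":0.6,"wz":0.2},{"x":0.4,"y":0.1,"z":3,"wx":-0.3,"wy":0.6,"wz":0.2},{"x":0.4,"y":0.1,"z":6,"wx":-0.3,"wy":0.6,"wz":0.2},{"x":0.5,"y":0.1,"z":9,"wx":-0.3,"wy":0.6,"wz":0.2},{"x":0.5,"y":0.1,"z":11,"wx":-0.3,"wy":0.6,"wz":0.2},{"x":0.5,"y":0.1,"z":12.5,"wx":-0.3,"wy":0.6,"wz":0.2},{"x":0.5,"y":0.1,"z":13.5,"wx":-0.3,"wy":0.6,"wz":0.2},{"x":0.5,"y":0.1,"z":14,"wx":-0.3,"wy":0.6,"wz":0.2},{"x":0.5,"y":0.1,"z":14,"wx":-0.3,"wy":0.6,"wz":0.2}]' 0
python3 sw.py
```

```text
clock: 25.77
position: [0.4732, -0.0975, 0.1189]
tcp_rot: [-0.109, 0.852, -0.477, 0.185]
contact_force: [-0.4, 0.1, 0.5]
opening: 0.0468
0.08 (array([-0.11, -0.29, -2.93]), array([ 0.22, -0.05, -0.19]))
0.04 (array([-0.11, -0.3 ,  1.07]), array([ 0.22, -0.05, -0.19]))
0 (array([-0.12, -0.32,  5.07]), array([ 0.22, -0.05, -0.19]))
[-0.53  0.02  2.17  0.39  0.61  1.78]
```

```bash
python3 -m jog '[{"x":-0.1,"y":-0.3,"z":0.5,"wx":0.2,"wy":0,"wz":-0.2},{"x":-0.1,"y":-0.3,"z":1.5,"wx":0.2,"wy":0,"wz":-0.2},{"x":-0.1,"y":-0.3,"z":2.5,"wx":0.2,"wy":0,"wz":-0.2},{"x":-0.1,"y":-0.3,"z":3.5,"wx":0.2,"wy":0,"wz":-0.2},{"x":-0.1,"y":-0.3,"z":4.4,"wx":0.2,"wy":0,"wz":-0.2},{"x":-0.1,"y":-0.3,"z":5,"wx":0.2,"wy":0,"wz":-0.2},{"x":-0.1,"y":-0.3,"z":5,"wx":0.2,"wy":0,"wz":-0.2},{"x":-0.1,"y":-0.3,"z":5,"wx":0.2,"wy":0,"wz":-0.2}]' 0
python3 sw.py
python3 -m jog '[{"x":0,"y":0,"z":0,"wx":0,"wy":0,"wz":0},{"x":0,"y":0,"z":0,"wx":0,"wy":0,"wz":0},{"x":0,"y":0,"z":0,"wx":0,"wy":0,"wz":0},{"x":0,"y":0,"z":0,"wx":0,"wy":0,"wz":0},{"x":0,"y":0,"z":0,"wx":0,"wy":0,"wz":0},{"x":0,"y":0,"z":0,"wx":0,"wy":0,"wz":0},{"x":0,"y":0,"z":0,"wx":0,"wy":0,"wz":0}]' 1 20
python3 sw.py
```

```text
clock: 26.43
position: [0.4971, -0.0948, 0.0765]
tcp_rot: [-0.111, 0.852, -0.475, 0.188]
contact_force: [-0.5, -0.1, 0.8]
opening: 0.0468
0.08 (array([-0.1 ,  0.11, -7.78]), array([-0.1 , -0.2 ,  0.03]))
0.04 (array([-0.12,  0.12, -3.78]), array([-0.1 , -0.2 ,  0.03]))
0 (array([-0.13,  0.13,  0.22]), array([-0.1 , -0.2 ,  0.03]))
[-0.49  0.12  2.21  0.48  0.47  1.71]
clock: 27.02
position: [0.496, -0.0955, 0.0763]
tcp_rot: [-0.11, 0.853, -0.475, 0.188]
contact_force: [-6.8, -6.3, 2.8]
opening: 0.0138
0.08 (array([-0.1 , -0.01, -7.76]), array([ 0.01, -0.25,  0.12]))
0.04 (array([-0.12, -0.01, -3.76]), array([ 0.01, -0.25,  0.12]))
0 (array([-0.14, -0.01,  0.24]), array([ 0.01, -0.25,  0.12]))
[-0.49  0.12  2.21  0.47  0.47  1.71]
```

Gripped (13.8 mm). Turning it back 60°.

```bash
python3 -m jog '[{"x":0,"y":0.13,"z":0,"wx":0,"wy":0,"wz":0},{"x":0,"y":0.13,"z":0,"wx":0,"wy":0,"wz":-6},{"x":0,"y":0.13,"z":0,"wx":0,"wy":0,"wz":-12},{"x":0,"y":0.13,"z":0,"wx":0,"wy":0,"wz":-18},{"x":0,"y":0.13,"z":0,"wx":0,"wy":0,"wz":-24},{"x":0,"y":0.13,"z":0,"wx":0,"wy":0,"wz":-30},{"x":0,"y":0.13,"z":0,"wx":0,"wy":0,"wz":-36},{"x":0,"y":0.13,"z":0,"wx":0,"wy":0,"wz":-42},{"x":0,"y":0.13,"z":0,"wx":0,"wy":0,"wz":-48},{"x":0,"y":0.13,"z":0,"wx":0,"wy":0,"wz":-54},{"x":0,"y":0.13,"z":0,"wx":0,"wy":0,"wz":-60},{"x":0,"y":0.13,"z":0,"wx":0,"wy":0,"wz":-62}]'
python3 -m jog '[{"x":0,"y":0,"z":0,"wx":0,"wy":0,"wz":0},{"x":0,"y":0,"z":0,"wx":0,"wy":0,"wz":1},{"x":0,"y":0,"z":0,"wx":0,"wy":0,"wz":2},{"x":0,"y":0,"z":0,"wx":0,"wy":0,"wz":2},{"x":0,"y":0,"z":0,"wx":0,"wy":0,"wz":2},{"x":0,"y":0,"z":-1,"wx":0,"wy":0,"wz":2},{"x":0,"y":0,"z":-3,"wx":0,"wy":0,"wz":2},{"x":0,"y":0,"z":-6,"wx":0,"wy":0,"wz":2},{"x":0,"y":0,"z":-10,"wx":0,"wy":0,"wz":2},{"x":0,"y":0,"z":-14,"wx":0,"wy":0,"wz":2},{"x":0,"y":0,"z":-18,"wx":0,"wy":0,"wz":2},{"x":0,"y":0,"z":-18,"wx":0,"wy":0,"wz":2}]' 0
python3 - <<'E'
from sil import *
im=imaging.grab_frame('top'); cv2.imwrite('pics/end_top.png',im[:,:,::-1])
# switch handle direction: dark pixels over white plate/panel, compared with 0 and 60 deg; white tip along handle
RS=RD*Ro.from_euler('y',-25,degrees=True); g=dpt(-145,-60,84)+RS.apply([0,0,.011])
G=imaging.grab_frame('side'); Lm=cv2.cvtColor(G,cv2.COLOR_RGB2GRAY).astype(float); Lt=cv2.cvtColor(im,cv2.COLOR_RGB2GRAY).astype(float)
for a in range(-20,90,10):
    d=RS.apply([np.cos(np.radians(a)),-np.sin(np.radians(a)),0])
    o=[]
    for n,L in(('side',Lm),('top',Lt)):
        uv=np.array([proj(n,g+d*r) for r in np.r_[-.03:-.005:8j]]+[proj(n,g+d*r) for r in np.r_[.005:.03:8j]],np.float32); v=cv2.remap(L.astype(np.float32),uv[:,0],uv[:,1],1).ravel(); o+=[v[:8].mean().round(),v[8:].mean().round()]
    print(a,o)
q=fitp([0,.4629,-.3575,.003],-24,views=('top',),fity=True); d=Ro.from_euler('z',24,degrees=True).apply(q[1:4]-[.4629,-.3575,0]); print(np.degrees(q[0]).round(1),(d*1000).round(1),q[4].round(1))
E
```

```text
clock: 28.02
position: [0.4967, -0.0939, 0.0767]
tcp_rot: [0.0, 0.975, 0.032, 0.219]
contact_force: [2.8, 6.8, 2.7]
opening: 0.0143
clock: 29.02
position: [0.4209, -0.0995, 0.2467]
tcp_rot: [0.002, 0.975, 0.015, 0.223]
contact_force: [0.3, 0.0, 0.9]
opening: 0.0466
-20 [np.float32(145.0), np.float32(70.0), np.float32(102.0), np.float32(22.0)]
-10 [np.float32(118.0), np.float32(97.0), np.float32(67.0), np.float32(47.0)]
0 [np.float32(81.0), np.float32(118.0), np.float32(51.0), np.float32(80.0)]
10 [np.float32(61.0), np.float32(126.0), np.float32(54.0), np.float32(64.0)]
20 [np.float32(52.0), np.float32(134.0), np.float32(74.0), np.float32(40.0)]
30 [np.float32(48.0), np.float32(141.0), np.float32(96.0), np.float32(43.0)]
40 [np.float32(46.0), np.float32(147.0), np.float32(111.0), np.float32(54.0)]
50 [np.float32(44.0), np.float32(151.0), np.float32(119.0), np.float32(75.0)]
60 [np.float32(44.0), np.float32(152.0), np.float32(116.0), np.float32(93.0)]
70 [np.float32(44.0), np.float32(155.0), np.float32(105.0), np.float32(109.0)]
80 [np.float32(44.0), np.float32(156.0), np.float32(93.0), np.float32(124.0)]
pix {'top': 949} xor 107.4
-1.3 [-0.4 -2.4 13.7] -23.5
```

In the top view the dark tail and white tip both line up at 0°, so the switch is off. The pusher is upright on the mat and the gripper is clear. Handing in.

```bash
python3 -c "
from station import env
print(env.hand_in(), env.observe()['clock'])"
```

```text
the job is handed in; nothing more can be done
the job is handed in; nothing more can be done
```

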